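# Pack two sanded plates and hold the sprung lid open at its pointer

### The job

Make up the pack on the black steel stand: lay the fibreboard separator squarely on the plate that is already there, then stack the other sanded plate squarely on the separator, setting both down gently rather than dropping them. Then lift the sprung lid of the grey parts box until it is level with the pointer at its side, so that a workmate can put the pack in, and finish while still holding the lid there with the gripper. Do not shift the pointer, push the plate on the stand out of place or disturb the other things on the bench.

Things in the scene. Friction and masses are not known exactly. Their poses are not given: they have to be found in the camera images.
- lower_plate_centre (a point): centre (half-way up) of the lower plate: loose aluminium plate 100 x 56 x 12 mm with one large round bore in the middle and a small one either side, lying flat on the stand, its underside 30 mm above the bench. x along its 100 mm length, y across its 56 mm width, z up. The stand is fixed: a black steel block 80 x 40 mm, 30 mm high, narrower than the plate, on a 150 x 110 mm foot plate 5 mm thick
- separator_centre (a point): centre (half-way up) of the separator: loose stiff plain brown fibreboard sheet 110 x 64 x 5 mm, lying on a fixed wooden batten 85 x 36 mm, 20 mm high, narrower than the sheet. x along its 110 mm length, y across its 64 mm width, z up
- upper_plate_centre (a point): centre (half-way up) of the other plate, which goes on top: loose sanded aluminium plate 92 x 50 x 12 mm, about 0.15 kg, with four small bolt holes near its corners, lying on a second batten of the same size. x along its 92 mm length, y across its 50 mm width, z up
- lid_bar (a point): middle of the lid's handle: a round steel bar 10 mm thick, 100 mm long, along the hinge direction (y), on a post at each end, its centre 40 mm above the lid's mid-plane, 31 mm clear of the lid's top below it. Turns with the lid: x in the lid, from front edge to hinge; z out of its top. The hinge line passes 185 mm along +x and 40 mm along -z of this point. The bar can turn between fingers
- partsbox: fixed open grey steel box 200 x 200 x 105 mm, origin at the centre of its underside, x from its front to its hinge side, z up. Hinge line along its far top edge, 100 mm along +x and 110 mm up. Its lid is a steel plate 205 x 206 x 8 mm, its front edge 22 mm ahead of the handle bar
- lid (a joint): angle of the lid about its hinge, rad: 0 shut (as at the start), growing as the front edge rises. A spring and its weight pull it shut at all angles; to hold it takes about 4 N at the bar just open and 7 N at 0.8 rad, pulling square to the lid (13 N if pulling straight up at 0.8 rad)
- pointer (a joint): angle of the pointer about the same hinge line, rad, on the same scale as the lid: the lid is level with the pointer when both values are equal. It is set somewhere between 0.4 and 0.8, held by stiff friction, and must stay
- pointer_tip (a point): free end of the pointer, a flat brass bar 6 mm thick and 8 mm deep, pivoted on the hinge line (reaching up to 265 mm above the bench) and standing 11 mm clear of the lid's edge, on the box's right side as seen from the robot; the tip is 210 mm from the hinge line. x along the pointer towards the hinge, y along the hinge
Not all that is in view belongs to the job. Of the things shaped like the part that bears separator_centre, the cardboard one is meant.

How it is judged:
On the way, in this order (a step that is already met when the one before it is completed fails the run):
1. the separator lies flat and square on the lower plate, let go (z of separator_centre in the frame of lower_plate_centre between 0.0065 and 0.011 m and horizontal distance between separator_centre and lower_plate_centre below 0.012 m and angle between the x axis of separator_centre and the x axis of lower_plate_centre, either way round below 0.2 rad and angle between separator_centre's own z axis and vertical below 0.06 rad and contact force between the fingers and separator below 0.05 N and linear speed of separator below 0.03 m/s), for 0.2 s.
2. the other plate lies flat and square on the separator, let go (z of separator_centre in the frame of lower_plate_centre between 0.0065 and 0.011 m and horizontal distance between separator_centre and lower_plate_centre below 0.012 m and angle between the x axis of separator_centre and the x axis of lower_plate_centre, either way round below 0.2 rad and angle between each of separator_centre, upper_plate_centre's own z axis and vertical below 0.06 rad and z of upper_plate_centre in the frame of separator_centre between 0.0065 and 0.011 m and horizontal distance between upper_plate_centre and separator_centre below 0.012 m and angle between the x axis of upper_plate_centre and the x axis of separator_centre, either way round below 0.2 rad and contact force between the fingers and upper_plate below 0.05 N and linear speed of upper_plate below 0.03 m/s), for 0.2 s.
3. the lid is raised level with the pointer by the gripper (angle between the x axis of lid_bar and the x axis of pointer_tip, either way round below 0.08 rad and contact force between the fingers and lid above 1 N), for 0.2 s.
At the end, for the whole second after the job is handed in: Separator flat on the lower plate, other plate flat on it, each within 12 mm and 0.2 rad of the one below, let go, at rest; lower plate within 20 mm of its start; gripper holding the lid still within 0.08 rad of the unmoved pointer (10 mm) (all of step 2 and all of step 3 and contact force between the fingers and separator below 0.05 N and linear speed of separator below 0.03 m/s and value of joint lid above 0.3 rad and velocity of joint lid between -0.05 and 0.05 rad/s and contact force between each of separator, upper_plate and lid below 0.05 N and distance of lower_plate_centre from where it was at the start of the episode below 0.02 m and distance of pointer_tip from where it was at the start of the episode below 0.01 m); the arm keeps its last pose, push and grip.
It fails at once if the separator or the other plate is dropped (falls freely faster than 0.5 m/s) ((linear speed of separator above 0.5 m/s and contact force between the fingers and separator below 0.05 N) or (linear speed of upper_plate above 0.5 m/s and contact force between the fingers and upper_plate below 0.05 N)).
It fails at once if the pointer is shifted by more than 10 mm (distance of pointer_tip from where it was at the start of the episode above 0.01 m).
It fails at once if another thing on the bench is shifted by more than 40 mm (distance of any of tape, driver, spanner, filler, sandblock, disc from where it was at the start of the episode above 0.04 m).
It also fails if it takes over 72 s, if anything falls off the work surface, if the arm or the gripper's body presses on something with over 40 N, if the wrist force passes 120 N, or if a joint passes its speed limit or range.

### The arm

A 7-joint arm with a two-finger parallel gripper is mounted at the origin on the work surface. World frame = base frame: x ahead of the robot, y to its left, z up, the work surface at z = 0. Lengths are in m, angles in rad, forces in N, time in s.
With the tool pointing down it reaches from about 0.425 to 1.025 m from the base axis. Payload 3.6 kg.
Tool frame: the origin (TCP) lies midway between the tips of the shut fingers; the grasp point (between the pads) lies 19 mm behind it (grip_depth is the distance from the TCP to the grasp point, in m); y points along the fingers, x is the direction in which the jaws open and shut, and the axes are right-handed (so a half turn about y gives the same grasp; the last joint's range is limited). The gripper opens to 85 mm and grips with 20 to 120 N. Pads are 22 mm wide; open, the fingers measure 114 mm over their backs; the gripper's body (76 mm by 85 mm) begins 54 mm behind the grasp point. The pads swing forward as they close: fully open they stand 13 mm farther back than shut.
Start: joints at [-1.294, 0.591, 0.048, 1.609, -0.033, 0.943, -0.034], TCP at [0.263, 0.676, 0.231] pointing down, gripper open.
Joint ranges: [-2.69, 2.69], [-0.47, 2.24], [-1.27, 1.36], [0.19, 2.51], [-1.53, 4.68], [0.08, 2.07], [-3.09, 3.09]. Speed limits (rad/s): [2.57, 2.57, 3.14, 3.14, 3.14, 3.14, 3.14].

### API

Orientations are given as [roll, pitch, yaw] about the fixed x, y, z axes, in that order (R = Rz(yaw) Ry(pitch) Rx(roll)).
In Python, from plant import observe, camera, job_done, search_frame, tip_of, grip_depth gives the robot as it stands.
- The arm moves only by the shell command python3 -m creep 'ROWS' [FORCE]. ROWS is JSON, a list that holds one entry, the list of rows, each a list of 7 numbers: the turn, a rotation vector about the tool's x, y, z in rad, then the shift along the tool's x, y, z in cm, then the closure, from 0 (fully open) to 1 (shut). In form: [[[rx, ry, rz, tx, ty, tz, grip], ...]]. A call has 1 to 20 rows; each row is the pose to reach, as a shift and turn from the pose measured when the call began, along the tool's axes at that moment; what a row does not reach only later rows make up. A row lasts 1/8 s, in which the tool goes at most 62.5 mm and 10.7 degrees, less where a joint would pass 70% of its speed; a pose out of reach is approached as far as the arm can. A call with a gripper value outside its range is refused whole. The fingers move at their own pace and stop on an object; FORCE is the grip in N (left out, the last holds). Time passes only in rows, so rows that repeat a pose let the fingers close. It gives the time, the measured TCP pose, the force and the opening at its end, in the units of the state.
- observe(): the state, without advancing time (a new reading comes with each control period).
- camera(name): name is "side" or "top"; returns a dict with "image" (480x640x3 uint8, red, green, blue), "fx", "fy", "cx", "cy" (pixels), "D" ([k1, k2, p1, p2, k3] as OpenCV has them; the pictures are not rectified), "world_to_cam" (4x4, takes a point from world to camera coordinates). Camera axes: x right, y down, z forward; pixel columns grow to the right and rows downward; lengths in m; the calibration is good to about 2 mm. A picture is of the moment at which its call begins. There is no depth.
- job_done(): hands the job in, once; it reports no verdict.
Trained networks look in the newest picture that a camera, given by its name, has taken for a name from the list of things; names that differ only in an ending like _2 or _b are one class to them, and where a whole thing is asked for, a point or a joint stands for the part that bears it (a point fixed in the world has none). Each returns a list of dicts, best first, with "confidence" (0 to 1); they miss things now and then, are a little off and sometimes report something else, mostly with a low value. They report only what shows in the picture. A call takes as long as a camera call. They do not tell look-alikes from the thing itself.
- search_frame(label, camera): "xyz" ([x, y, z] in m, in world coordinates, good to about 4 mm: the middle of the surface that is visible of it).
- tip_of(label, camera): "xyz" ([x, y, z] in m, in world coordinates, good to about 4 mm: a listed point, or the origin of a listed thing).
The state is a dict: "clock": time; "joint_pos": joint angles; "qvel": joint speeds; "tau": joint torques, N m; "position": TCP position; "tcp_rot": TCP orientation; "ft_force": force on the tool from outside, world axes, zero at the start; "moment": the same for the moment, N m; "width": opening from 0.0 (shut) to 1.0 (fully open).
Only numpy, scipy, OpenCV 4.12 (cv2) and the standard library are available. Lean on these libraries where they do the work, as an engineer would, in place of code of your own. Each camera call takes 0.05 s, during which the arm holds its last target.

## Working session

There is one attempt and no reset: what is moved stays moved. The work goes in short steps, Python scripts to look and compute and a shell command to move; the robot and the scene stay as the last step left them, time stands still between calls to the robot, and variables do not carry over. Pictures are saved under pics/ and viewed, and the job is handed in when it is done.

```bash
ls; mkdir -p pics; python3 - <<'E'
from plant import *
import cv2,numpy as np
s=observe(); print(s['clock'],s['position'],s['tcp_rot'],s['width'],grip_depth)
for c in ['top','side']:
    d=camera(c); cv2.imwrite(f'pics/{c}0.png',d['image'][...,::-1])
    print(c,d['fx'],d['fy'],d['cx'],d['cy'],d['D'],np.round(d['world_to_cam'],3).tolist())
    for l in ['lower_plate_centre','separator_centre','upper_plate_centre','lid_bar','partsbox','pointer_tip']:
        for r in tip_of(l,c)[:4]: print(c,l,np.round(r['xyz'],3),round(r['confidence'],2), {k:v for k,v in r.items() if k not in('xyz','confidence')})
E
```

```text
pics
0.0 [0.26243148 0.67492496 0.23013092] [-1.5709244   0.00225237  1.19999037] 1.0002967872187856 0.0187
top 594.1164531796121 594.1164531796121 314.8030036687344 233.23572432913087 [0.05144754 0.         0.         0.         0.        ] [[0.016, -1.0, 0.009, -0.055], [-0.996, -0.017, -0.083, 0.482], [0.083, -0.008, -0.997, 1.617], [0.0, 0.0, 0.0, 1.0]]
top lower_plate_centre [ 0.487 -0.015  0.036] 0.65 {}
top separator_centre [ 0.548 -0.168  0.025] 0.97 {}
top separator_centre [ 0.655 -0.416  0.001] 0.93 {}
top separator_centre [0.246 0.236 0.004] 0.91 {}
top upper_plate_centre [ 0.486 -0.352  0.025] 0.79 {}
top lid_bar [0.533 0.252 0.149] 0.77 {}
top partsbox [ 0.604  0.292 -0.003] 0.71 {}
top pointer_tip [0.614 0.168 0.249] 0.51 {}
side 497.1686497051542 497.1686497051542 321.12625904369753 239.54902735021386 [-0.09266078  0.          0.          0.          0.        ] [[0.973, -0.23, -0.019, -0.484], [-0.168, -0.646, -0.745, 0.165], [0.159, 0.728, -0.667, 1.228], [0.0, 0.0, 0.0, 1.0]]
side lower_plate_centre [ 0.48  -0.012  0.04 ] 0.57 {}
side separator_centre [ 0.548 -0.166  0.02 ] 0.97 {}
side separator_centre [ 0.658 -0.419  0.004] 0.85 {}
side separator_centre [0.246 0.239 0.001] 0.57 {}
side upper_plate_centre [ 0.487 -0.35   0.024] 0.64 {}
side lid_bar [0.532 0.251 0.149] 0.96 {}
side partsbox [ 0.609  0.293 -0.   ] 0.92 {}
side pointer_tip [0.62  0.162 0.253] 0.49 {}
```

View images.

View pics/top0.png

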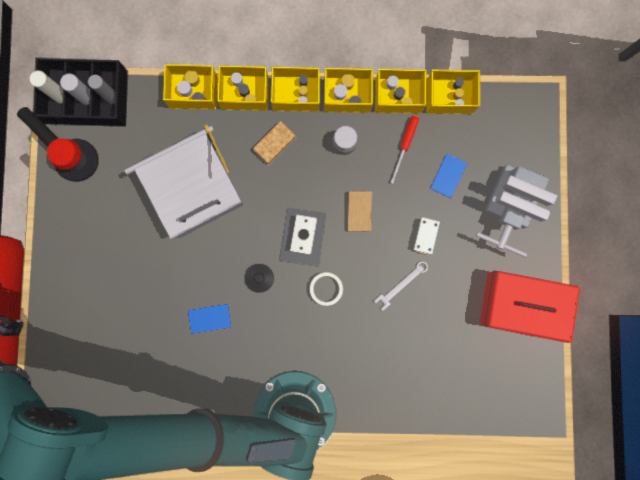

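View pics/side0.png

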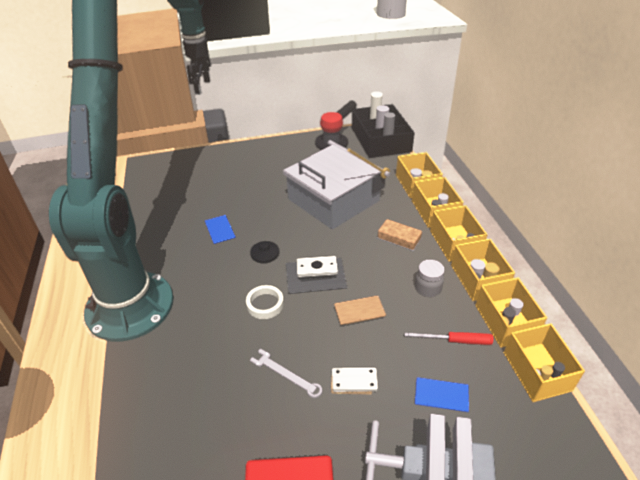

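```bash
cat > h.py <<'E'
import numpy as np,cv2
from plant import *
def K(d): return np.array([[d['fx'],0,d['cx']],[0,d['fy'],d['cy']],[0,0,1]])
def proj(d,P):
    W=np.array(d['world_to_cam']); P=np.asarray(P,float).reshape(-1,3)
    return cv2.projectPoints(P,cv2.Rodrigues(W[:3,:3])[0],W[:3,3],K(d),np.array(d['D']))[0].reshape(-1,2)
def ray(d,uv):
    W=np.array(d['world_to_cam']); R=W[:3,:3]
    u=cv2.undistortPoints(np.asarray(uv,float).reshape(-1,1,2),K(d),np.array(d['D'])).reshape(-1,2)
    return -R.T@W[:3,3], np.c_[u,np.ones(len(u))]@R
def unproj(d,uv,z):
    o,v=ray(d,uv); return o+v*((z-o[2])/v[:,2])[:,None]
def box(c,yaw,l,w,z):
    R=np.array([[np.cos(yaw),-np.sin(yaw)],[np.sin(yaw),np.cos(yaw)]])
    q=np.array([[1,1],[1,-1],[-1,-1],[-1,1]])*[l/2,w/2]
    return np.c_[q@R.T+np.asarray(c)[:2],np.full(4,z)]
def crop(d,name,uv,r=50,s=6,polys=(),pts=()):
    u,v=[int(x) for x in uv]; im=d['image'][...,::-1]
    u0,v0=max(u-r,0),max(v-r,0); c=im[v0:v+r,u0:u+r]
    c=cv2.resize(c,None,fx=s,fy=s,interpolation=cv2.INTER_CUBIC)
    for p in polys: cv2.polylines(c,[np.int32((proj(d,p)-[u0,v0]+.5)*s)],True,(0,0,255),1)
    for p in pts: cv2.circle(c,tuple(int(t) for t in (proj(d,p)[0]-[u0,v0]+.5)*s),4,(255,0,255),1)
    cv2.imwrite(f'pics/{name}.png',c); return c
E
python3 - <<'E'
from h import *
T=camera('top');S=camera('side')
np.save('pics/T.npy',T['image'])
def seg(d,uv,z,lo,r=45):
    im=d['image'].astype(int);u,v=uv
    hsv=cv2.cvtColor(d['image'],cv2.COLOR_RGB2HSV)
    m=lo(hsv.astype(int)).astype(np.uint8); mm=np.zeros_like(m);mm[v-r:v+r,u-r:u+r]=m[v-r:v+r,u-r:u+r]
    cs,_=cv2.findContours(mm,cv2.RETR_EXTERNAL,cv2.CHAIN_APPROX_NONE)
    c=max(cs,key=cv2.contourArea).reshape(-1,2)
    P=unproj(d,c,z); R=cv2.minAreaRect((P[:,:2]*1000).astype(np.float32)); return R
bright=lambda h:(h[...,2]>150)&(h[...,1]<60)
brown=lambda h:(h[...,1]>90)&(h[...,2]>90)&(h[...,0]<25)
for n,d,uv,z,f in [('low',T,(303,234),.042,bright),('low',S,(317,267),.042,bright),('up',T,(427,236),.032,bright),('up',S,(354,380),.032,bright),('sep',T,(360,211),.025,brown),('sep',S,(360,311),.025,brown)]:
    print(n,seg(d,uv,z,f))
crop(T,'c_low',(303,234)); crop(T,'c_sep',(360,211)); crop(T,'c_up',(427,236)); crop(T,'c_box',(190,170),75,6)
import cv2
a=[cv2.imread(f'pics/c_{k}.png')[100:500,100:500] for k in('low','sep','up')]
cv2.imwrite('pics/tri.png',cv2.resize(np.hstack(a),(798,266)))
crop(S,'c_boxS',(335,185),65,6)
b=cv2.resize(np.hstack([cv2.resize(cv2.imread('pics/c_box.png'),(700,700)),cv2.resize(cv2.imread('pics/c_boxS.png'),(700,700))]),(800,400));cv2.imwrite('pics/boxes.png',b)
E
```

```text
low ((478.48980712890625, -15.900951385498047), (57.87559127807617, 101.8959732055664), 80.83063507080078)
low ((482.57635498046875, -19.542640686035156), (68.59378051757812, 103.6303482055664), 81.03582000732422)
up ((480.5872802734375, -353.5802307128906), (54.22520446777344, 96.92628479003906), 76.98750305175781)
up ((484.88037109375, -355.15936279296875), (57.749900817871094, 95.84562683105469), 75.796630859375)
sep ((547.2551879882812, -169.261474609375), (108.37200927734375, 63.49546432495117), 0.5066315531730652)
sep ((550.6896362304688, -172.3562774658203), (66.64542388916016, 109.89228057861328), 89.31419372558594)
```

View pics/tri.png

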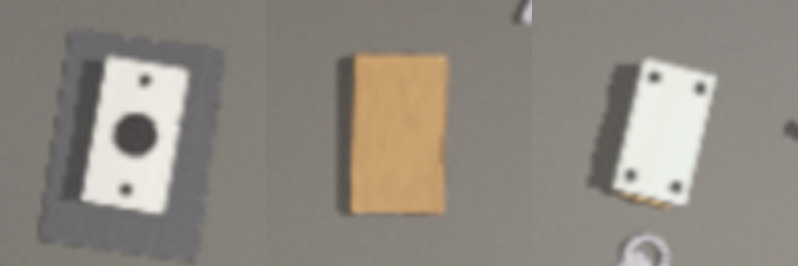

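View pics/boxes.png

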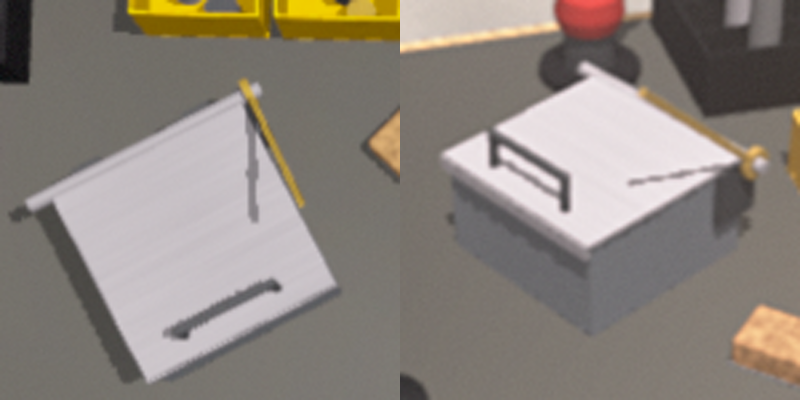

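```bash
cat >> h.py <<'E'
from scipy.spatial.transform import Rotation as Ro
def go(p,rpy=None):
    s=observe(); R0=Ro.from_euler('xyz',s['tcp_rot']); 
    R1=R0 if rpy is None else Ro.from_euler('xyz',rpy)
    print('t',round(s['clock'],2),'at',np.round(s['position'],4),'rot',np.round(s['tcp_rot'],4),'w',round(s['width'],3),'F',np.round(s['ft_force'],1))
    print('turn',np.round((R0.inv()*R1).as_rotvec(),3),'shift cm',np.round(R0.inv().apply(np.array(p)-s['position'])*100,2))
def tri(dd,uvs):
    A=np.zeros((3,3));b=np.zeros(3)
    for d,uv in zip(dd,uvs):
        o,v=ray(d,[uv]);v=v[0]/np.linalg.norm(v);M=np.eye(3)-np.outer(v,v);A+=M;b+=M@o
    P=np.linalg.solve(A,b); return P,[np.round(proj(d,P)[0]-uv,1) for d,uv in zip(dd,uvs)]
E
python3 - <<'E'
from h import *
T=camera('top');S=camera('side')
def holes(d,uv,z,r):
    g=cv2.cvtColor(d['image'],cv2.COLOR_RGB2GRAY);u,v=uv
    m=np.zeros_like(g);m[v-r:v+r,u-r:u+r]=(g[v-r:v+r,u-r:u+r]>165)
    cs,h=cv2.findContours(m,cv2.RETR_CCOMP,cv2.CHAIN_APPROX_NONE)
    for c,k in zip(cs,h[0]):
        if k[3]>=0:
            M=cv2.moments(c); 
            ctr=c.reshape(-1,2).mean(0); print(len(c),ctr,np.round(unproj(d,[ctr],z)[0],4))
for n,d,uv,z in [('low T',T,(303,234),.042),('low S',S,(317,267),.042),('up T',T,(427,236),.032),('up S',S,(354,380),.032)]:
    print(n); holes(d,uv,z,35)
# box model: fit yaw/pos using the network then overlay
for c in('top','side'):
    for l in('lid_bar','partsbox','pointer_tip'):
        print(c,l,[(np.round(r['xyz'],4),round(r['confidence'],2)) for r in tip_of(l,c)[:2]])
crop(T,'pT',(205,150),32,12); crop(S,'pS',(360,172),32,12)
cv2.imwrite('pics/p2.png',cv2.resize(np.hstack([cv2.imread('pics/pT.png'),cv2.imread('pics/pS.png')]),(800,400)))
E
```

```text
low T
10 [301.  247.6] [ 0.4412 -0.0101  0.042 ]
33 [303.18181818 233.84848485] [ 0.4787 -0.0154  0.042 ]
8 [305.5 220.5] [ 0.5153 -0.021   0.042 ]
low S
8 [301.5 265.5] [ 0.4451 -0.0104  0.042 ]
7 [331.28571429 263.28571429] [ 0.5203 -0.0215  0.042 ]
30 [316.43333333 264.2       ] [ 0.4829 -0.0152  0.042 ]
up T
10 [429.4 249. ] [ 0.4439 -0.3605  0.032 ]
9 [417.77777778 246.22222222] [ 0.4509 -0.3288  0.032 ]
9 [435.33333333 224.22222222] [ 0.5121 -0.3767  0.032 ]
10 [424.  221.5] [ 0.5191 -0.3457  0.032 ]
up S
11 [371.72727273 384.18181818] [ 0.5166 -0.3765  0.032 ]
11 [337.72727273 384.27272727] [ 0.4487 -0.3595  0.032 ]
11 [370.27272727 370.81818182] [ 0.5233 -0.345   0.032 ]
11 [337.27272727 371.18181818] [ 0.4557 -0.3287  0.032 ]
top lid_bar [(array([0.529 , 0.2517, 0.147 ]), 0.92)]
top partsbox [(array([ 6.024e-01,  2.908e-01, -5.000e-04]), 0.89)]
top pointer_tip []
side lid_bar [(array([0.5288, 0.2469, 0.1468]), 0.62)]
side partsbox [(array([6.047e-01, 2.958e-01, 1.000e-04]), 0.6)]
side pointer_tip [(array([0.6212, 0.1627, 0.25  ]), 0.72)]
```

View pics/p2.png

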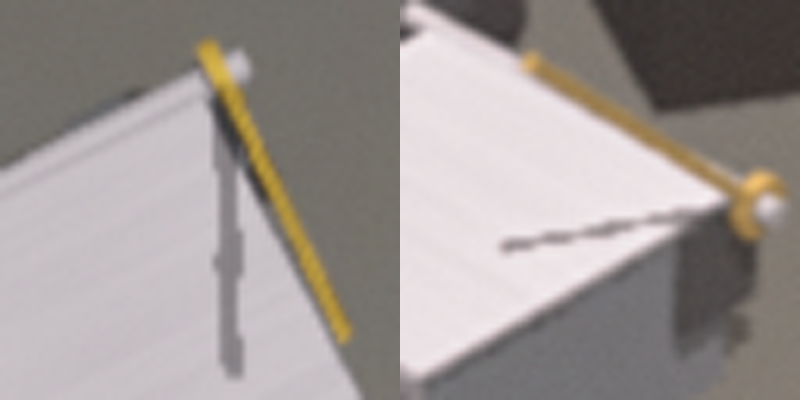

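```bash
python3 - <<'E'
from h import *
T=camera('top');S=camera('side')
tip,e=tri([T,S],[(227.5,170.8),(348.3,149.4)]);print('tip',tip,e)
pv,e=tri([T,S],[(206,125.5),(384.6,172.6)]);print('pivot',pv,e)
for yaw in (0.40,0.44,0.47,0.5):
    pass
d=pv-tip;print('yaw',np.arctan2(d[1],d[0]),'len',np.linalg.norm(d),'ang from tipz',np.arcsin((tip[2]-.11)/.21))
# lid corners by clicking: fit model
from scipy.optimize import least_squares
# bar ends and tip fit below with model overlay
def model(x,y,yaw,phi=.7):
    R=np.array([[np.cos(yaw),-np.sin(yaw),0],[np.sin(yaw),np.cos(yaw),0],[0,0,1]]);c=np.array([x,y,0])
    W=lambda P:np.asarray(P)@R.T+c
    lid=W([[-.107,.103,.114],[-.107,-.103,.114],[.09,-.103,.114],[.09,.103,.114]])
    bar=W([[-.085,.05,.155],[-.085,-.05,.155]])
    ptr=W([[.1,-.117,.11],[.1-.21*np.cos(phi),-.117,.11+.21*np.sin(phi)]])
    return lid,bar,ptr
for x,y,yaw in [(.605,.293,.45)]:
    l,b,p=model(x,y,yaw)
    crop(T,'mT',(185,170),66,6,[l,b,p]);crop(S,'mS',(335,185),66,6,[l,b,p])
cv2.imwrite('pics/m.png',cv2.resize(np.hstack([cv2.imread('pics/mT.png'),cv2.imread('pics/mS.png')]),(800,400)))
go((.549,-.169,.25),(-np.pi/2,0,np.pi/2))
E
```

```text
tip [0.61121711 0.16422768 0.25288858] [array([ 0.2, -1. ]), array([-1. ,  0.2])]
pivot [0.7531882  0.24598583 0.10415061] [array([-0.2,  1.1]), array([ 1. , -0.2])]
yaw 0.5224944748458581 len 0.22127623077756195 ang from tipz 0.7483380908467385
t 1.3 at [0.2627 0.6758 0.2313] rot [-1.5708e+00 -1.0000e-04  1.2000e+00] w 0.994 F [-0.2 -0.3 -0.5]
turn [ 0.    -0.371  0.   ] shift cm [-68.36  -1.87 -57.29]
```

View pics/m.png

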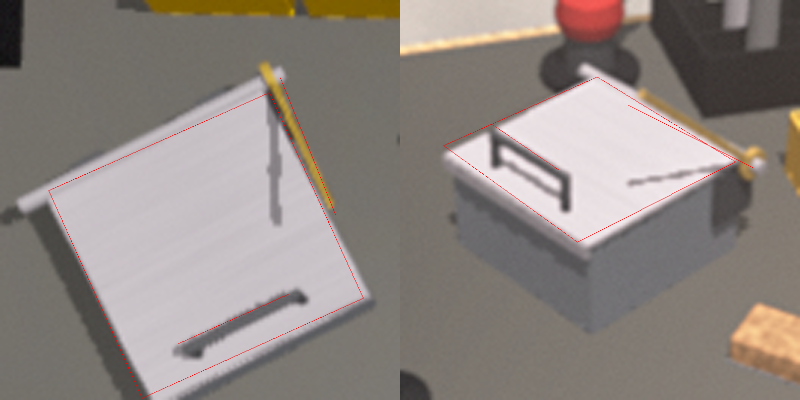

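```bash
python3 -m creep '[[[0,-0.37,0,-68.4,-3,-57.3,0],[0,-0.37,0,-68.4,-3,-57.3,0],[0,-0.37,0,-68.4,-3,-57.3,0],[0,-0.37,0,-68.4,-3,-57.3,0],[0,-0.37,0,-68.4,-3,-57.3,0],[0,-0.37,0,-68.4,-3,-57.3,0],[0,-0.37,0,-68.4,-3,-57.3,0],[0,-0.37,0,-68.4,-3,-57.3,0],[0,-0.37,0,-68.4,-3,-57.3,0],[0,-0.37,0,-68.4,-3,-57.3,0],[0,-0.37,0,-68.4,-3,-57.3,0],[0,-0.37,0,-68.4,-3,-57.3,0],[0,-0.37,0,-68.4,-3,-57.3,0],[0,-0.37,0,-68.4,-3,-57.3,0],[0,-0.37,0,-68.4,-3,-57.3,0],[0,-0.37,0,-68.4,-3,-57.3,0],[0,-0.37,0,-68.4,-3,-57.3,0],[0,-0.37,0,-68.4,-3,-57.3,0]]]' 60
python3 - <<'E'
from h import *
go((.549,-.169,.0),(-np.pi/2,0,np.pi/2)); print(observe()['joint_pos'])
E
```

```text
clock: 3.55
position: [0.5487, -0.1668, 0.2612]
tcp_rot: [-1.57, -0.001, 1.574]
ft_force: [0.4, 0.6, -0.9]
width: 0.996
t 3.55 at [ 0.5487 -0.1668  0.2612] rot [-1.5702e+00 -1.2000e-03  1.5737e+00] w 0.996 F [ 0.4  0.6 -0.9]
turn [-0.001  0.003  0.001] shift cm [-0.25 26.12 -0.05]
[ 0.0844456   0.36950478  0.17451652  1.93221721 -0.08510961  0.84770032
  1.87750603]
```

```bash
python3 -m creep '[[[0,0,0,-0.2,6,0,0],[0,0,0,-0.2,12,0,0],[0,0,0,-0.2,17,0,0],[0,0,0,-0.2,21,0,0],[0,0,0,-0.2,24,0,0],[0,0,0,-0.2,25.5,0,0],[0,0,0,-0.2,25.9,0,0],[0,0,0,-0.2,25.9,0,0]]]'
python3 - <<'E'
from h import *
d=camera('side');o=crop(d,'g1',(360,300),60,6)
go((.549,-.169,.0),(-np.pi/2,0,np.pi/2))
E
```

```text
clock: 4.55
position: [0.5491, -0.1684, 0.0029]
tcp_rot: [-1.571, -0.001, 1.574]
ft_force: [0.0, 0.4, 0.6]
width: 0.998
t 4.6 at [ 0.5493 -0.1686  0.0032] rot [-1.5720e+00 -8.0000e-04  1.5739e+00] w 1.001 F [ 0.2  0.2 -0.4]
turn [0.001 0.003 0.001] shift cm [-0.04  0.32  0.03]
```

View pics/g1.png

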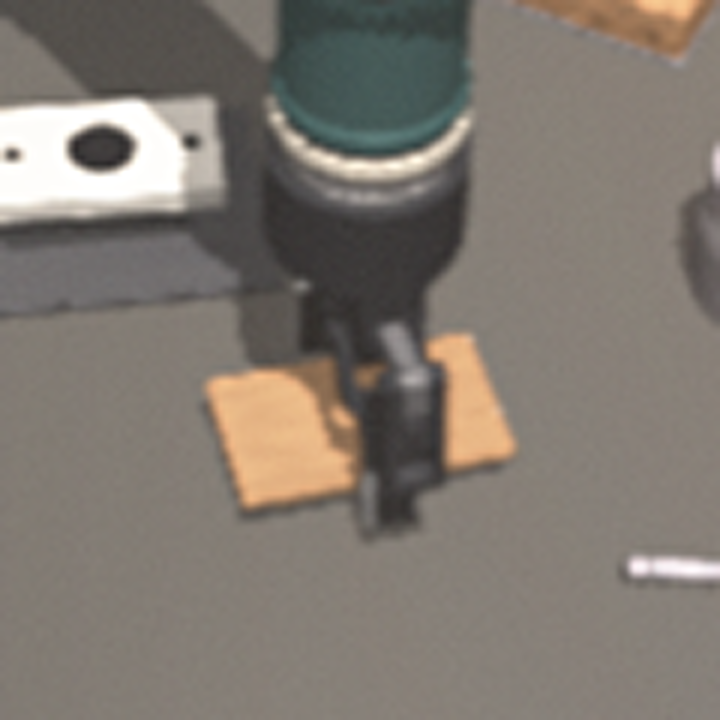

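```bash
python3 -m creep '[[[0,0,0,0,0.2,0,0.5],[0,0,0,0,0.2,0,0.5],[0,0,0,0,0.2,0,0.5],[0,0,0,0,0.2,0,0.5],[0,0,0,0,0.2,0,0.5],[0,0,0,0,0.2,0,0.5]]]' 40
python3 - <<'E'
from h import *
d=camera('side');o=crop(d,'g2',(360,300),60,6)
go((.549,-.169,.0),(-np.pi/2,0,np.pi/2))
E
```

```text
clock: 5.35
position: [0.5502, -0.1688, 0.0024]
tcp_rot: [-1.574, -0.0, 1.573]
ft_force: [-0.4, 0.4, 5.9]
width: 0.736
t 5.4 at [ 0.5502 -0.1688  0.0024] rot [-1.5740e+00 -5.0000e-04  1.5734e+00] w 0.733 F [-1.2  0.6  6.5]
turn [0.003 0.003 0.   ] shift cm [-0.02  0.24  0.12]
```

View pics/g2.png

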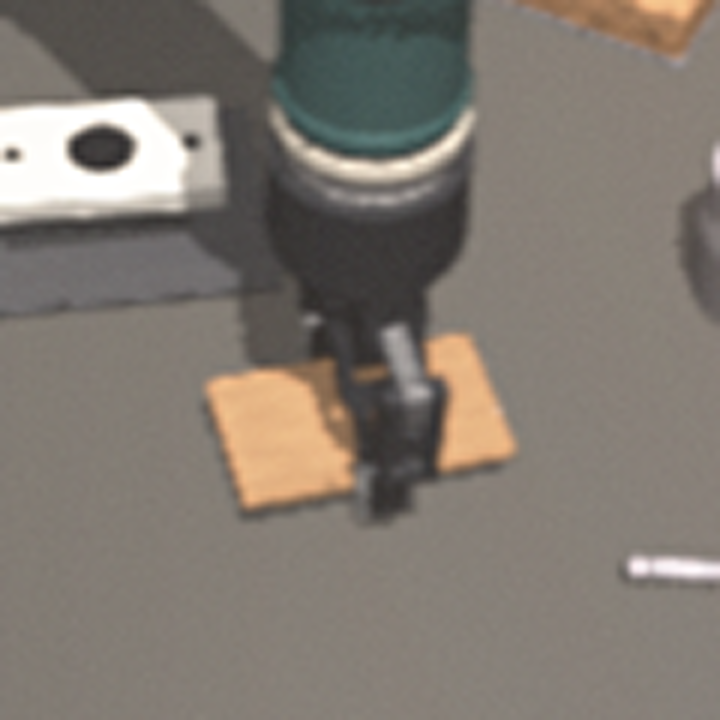

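```bash
python3 -m creep '[[[0,0,0,0,-1,0,0.5],[0,0,0,0,-4,0,0.5],[0,0,0,0,-8,0,0.5],[0,0,0,0,-11,0,0.5],[0,0,0,0,-12,0,0.5],[0,0,0,0,-12,0,0.5]]]'
python3 - <<'E'
from h import *
go((.4808,-.0153,.12),(-np.pi/2,0,np.pi/2-.147))
E
```

```text
clock: 6.15
position: [0.5499, -0.1688, 0.1228]
tcp_rot: [-1.575, -0.0, 1.574]
ft_force: [0.8, -0.1, -0.0]
width: 0.732
t 6.15 at [ 0.5499 -0.1688  0.1228] rot [-1.5749e+00 -3.0000e-04  1.5736e+00] w 0.732 F [ 0.8 -0.1 -0. ]
turn [0.004 0.15  0.001] shift cm [15.37  0.26  6.86]
```

```bash
python3 -m creep '[[[0,0.05,0,5,0,2.3,0.5],[0,0.1,0,10,0,4.6,0.5],[0,0.15,0,14,0,6.2,0.5],[0.004,0.15,0,15.4,0,6.8,0.5],[0.004,0.15,0,15.4,0,6.8,0.5],[0.004,0.15,0,15.4,0,6.8,0.5]]]'
python3 - <<'E'
from h import *
T=camera('top');S=camera('side');s=observe()
hsv=[cv2.cvtColor(d['image'],cv2.COLOR_RGB2HSV).astype(int) for d in(T,S)]
z=s['position'][2]+.0226
p=box((.4808,-.0153),-.147,.110,.064,z);q=box((.4808,-.0153),-.147,.1,.056,.042)
crop(T,'h1',(303,230),50,8,[p,q]);crop(S,'h1s',(317,255),50,8,[p,q])
cv2.imwrite('pics/h1c.png',cv2.resize(np.hstack([cv2.imread('pics/h1.png'),cv2.imread('pics/h1s.png')]),(800,400)))
go((.4808,-.0153,.0245),(-np.pi/2,0,np.pi/2-.147))
E
```

```text
clock: 6.9
position: [0.4823, -0.0167, 0.1224]
tcp_rot: [-1.572, 0.0, 1.422]
ft_force: [0.2, -0.5, 0.1]
width: 0.736
t 7.0 at [ 0.4823 -0.0168  0.1226] rot [-1.5718e+00  1.0000e-04  1.4208e+00] w 0.735 F [ 0.2 -0.9 -0.6]
turn [ 0.001 -0.003 -0.   ] shift cm [0.13 9.81 0.18]
```

View pics/h1c.png

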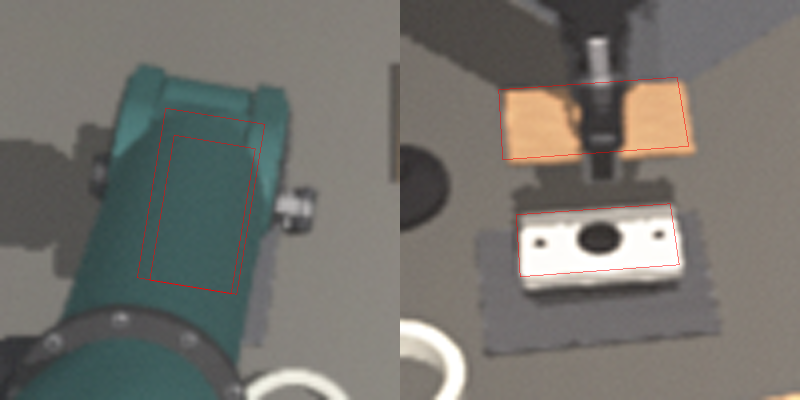

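```bash
python3 -m creep '[[[0,0,0,0.1,4,0.1,0.5],[0,0,0,0.1,7,0.1,0.5],[0,0,0,0.1,8.5,0.1,0.5],[0,0,0,0.1,9.2,0.1,0.5],[0,0,0,0.1,9.5,0.1,0.5],[0,0,0,0.1,9.5,0.1,0.5]]]'
python3 -m creep '[[[0,0,0,0,0.1,0,0.5],[0,0,0,0,0.2,0,0.5],[0,0,0,0,0.2,0,0.5]]]'
python3 - <<'E'
from h import *
S=camera('side');crop(S,'h2',(317,262),40,8)
go((.4808,-.0153,.0245),(-np.pi/2,0,np.pi/2-.147))
E
```

```text
clock: 7.75
position: [0.482, -0.0157, 0.028]
tcp_rot: [-1.573, -0.0, 1.421]
ft_force: [-0.3, 0.3, -1.3]
width: 0.737
clock: 8.12
position: [0.4821, -0.0157, 0.0262]
tcp_rot: [-1.573, -0.0, 1.421]
ft_force: [0.3, 0.3, -1.3]
width: 0.732
t 8.18 at [ 0.482  -0.0157  0.0261] rot [-1.5731e+00 -1.0000e-04  1.4208e+00] w 0.737 F [-0.3  0.1  0.5]
turn [ 0.002 -0.003  0.   ] shift cm [0.02 0.16 0.13]
```

View pics/h2.png

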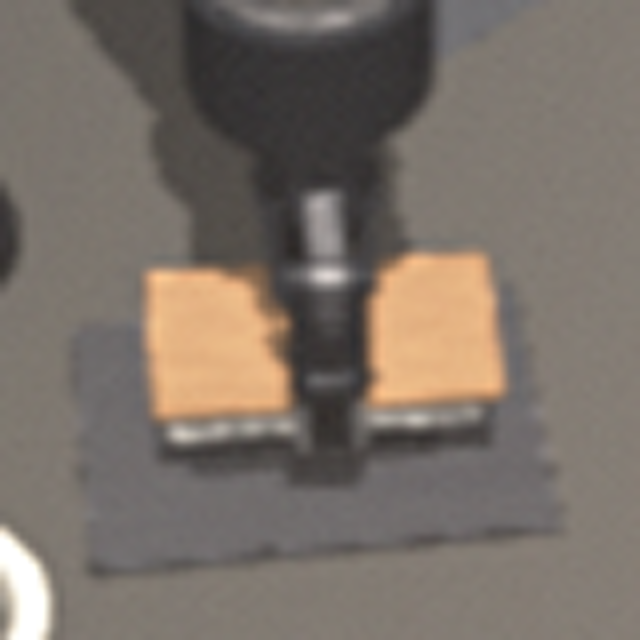

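```bash
python3 -m creep '[[[0,0,0,0,0.1,0,0.5],[0,0,0,0,0.2,0,0.5],[0,0,0,0,0.2,0,0.5]]]'
python3 -m creep '[[[0,0,0,0,0.1,0,0.5],[0,0,0,0,0.1,0,0.5]]]'

```

```text
clock: 8.55
position: [0.4821, -0.0157, 0.0244]
tcp_rot: [-1.573, -0.0, 1.421]
ft_force: [-0.7, 1.2, 3.5]
width: 0.741
clock: 8.8
position: [0.482, -0.0157, 0.0243]
tcp_rot: [-1.573, -0.001, 1.421]
ft_force: [-2.7, 0.6, 13.3]
width: 0.738
```

```bash
python3 -m creep '[[[0,0,0,0,0,0,0.2],[0,0,0,0,0,0,0],[0,0,0,0,0,0,0],[0,0,0,0,0,0,0],[0,0,0,0,-1,0,0],[0,0,0,0,-4,0,0],[0,0,0,0,-9,0,0],[0,0,0,0,-12,0,0],[0,0,0,0,-12,0,0]]]'
python3 - <<'E'
from h import *
T=camera('top');S=camera('side')
p=box((.4808,-.0153),-.147,.110,.064,.047)
crop(T,'h3',(303,232),40,10,[p]);crop(S,'h3s',(317,262),40,10,[p])
cv2.imwrite('pics/h3c.png',cv2.resize(np.hstack([cv2.imread('pics/h3.png'),cv2.imread('pics/h3s.png')]),(800,400)))
go((.4838,-.3527,.2),(-np.pi/2,0,np.pi/2-.24))
E
```

```text
clock: 9.93
position: [0.4834, -0.0157, 0.1469]
tcp_rot: [-1.579, -0.002, 1.421]
ft_force: [0.4, -0.0, 0.8]
width: 1.002
t 10.03 at [ 0.4815 -0.0155  0.1446] rot [-1.5739e+00 -9.0000e-04  1.4210e+00] w 1.003 F [-0.7 -0.2  0.3]
turn [0.003 0.09  0.001] shift cm [-33.3   -5.56  -5.27]
```

View pics/h3c.png

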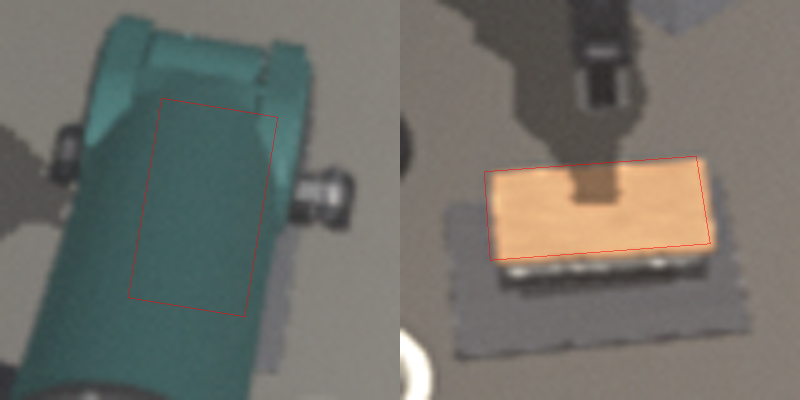

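```bash
python3 - <<'E'
from h import *
go((.57,-.265,.05),(-np.pi/2,0,np.pi/2-.24))
E
```

```text
t 10.03 at [ 0.4815 -0.0155  0.1446] rot [-1.5739e+00 -9.0000e-04  1.4210e+00] w 1.003 F [-0.7 -0.2  0.3]
turn [0.003 0.09  0.001] shift cm [-23.36   9.47 -12.44]
```

```bash
python3 -m creep '[[[0,0.03,0,-4.5,0,-2.5,0],[0,0.06,0,-9.5,0,-5,0.2],[0,0.09,0,-14,0,-7.5,0.42],[0,0.09,0,-19,0,-10,0.42],[0.003,0.09,0,-23.4,3,-12.4,0.42],[0.003,0.09,0,-23.4,7,-12.4,0.42],[0.003,0.09,0,-23.4,9.5,-12.4,0.42],[0.003,0.09,0,-23.4,12,-12.4,0.42],[0.003,0.09,0,-23.4,12.5,-12.4,0.42],[0.003,0.09,0,-23.4,12.5,-12.4,0.42]]]'
python3 -m creep '[[[0,0,0,0,0.4,0,0.42],[0,0,0,0,0.8,0,0.42],[0,0,0,0,1.2,0,0.42],[0,0,0,0,1.2,0,0.42]]]'
```

```text
clock: 11.28
position: [0.569, -0.2652, 0.019]
tcp_rot: [-1.569, -0.001, 1.331]
ft_force: [0.4, 0.7, 0.1]
width: 0.577
clock: 11.78
position: [0.5689, -0.265, 0.0068]
tcp_rot: [-1.569, -0.002, 1.331]
ft_force: [0.2, -0.9, -0.2]
width: 0.583
```

```bash
python3 -m creep '[[[0,0,0,0,0.2,0,0.42],[0,0,0,0,0.4,0,0.42],[0,0,0,0,0.4,0,0.42]]]'
python3 -m creep '[[[0,0,0,0,0.2,0,0.42],[0,0,0,0,0.4,0,0.42],[0,0,0,0,0.4,0,0.42]]]'
```

```text
clock: 12.15
position: [0.5687, -0.265, 0.0026]
tcp_rot: [-1.568, -0.002, 1.331]
ft_force: [0.1, -0.7, 0.0]
width: 0.575
clock: 12.52
position: [0.5686, -0.2648, -0.0016]
tcp_rot: [-1.568, -0.002, 1.331]
ft_force: [0.3, -0.5, -0.1]
width: 0.579
```

```bash
python3 -m creep '[[[0,0,0,0,0.2,0,0.42],[0,0,0,0,0.2,0,0.42]]]'
python3 -m creep '[[[0,0,0,0,0.2,0,0.42],[0,0,0,0,0.2,0,0.42]]]'
```

```text
clock: 12.78
position: [0.5688, -0.265, -0.0028]
tcp_rot: [-1.569, -0.002, 1.331]
ft_force: [-0.1, 0.8, 6.0]
width: 0.584
clock: 13.02
position: [0.5688, -0.2651, -0.0028]
tcp_rot: [-1.569, -0.002, 1.33]
ft_force: [-3.3, 1.6, 14.4]
width: 0.577
```

```bash
python3 - <<'E'
from h import *
go((.4838,-.3527,.05),(-np.pi/2,0,np.pi/2-.24))
E
```

```text
t 13.03 at [ 0.5688 -0.2651 -0.0028] rot [-1.5687 -0.0023  1.3303] w 0.577 F [-3.3  1.6 14.4]
turn [-0.002 -0.     0.002] shift cm [-10.52  -5.3    6.18]
```

```bash
python3 -m creep '[[[0,0,0,0,-3,0,0.3],[0,0,0,0,-8,0,0],[-0.002,0,0.002,-3.5,-10,2,0],[-0.002,0,0.002,-7,-10,4,0],[-0.002,0,0.002,-10.5,-10,6.2,0],[-0.002,0,0.002,-10.5,-10,6.2,0],[-0.002,0,0.002,-10.5,-8,6.2,0],[-0.002,0,0.002,-10.5,-8,6.2,0]]]'
python3 - <<'E'
from h import *
S=camera('side');crop(S,'u1',(354,375),45,8)
go((.4838,-.3527,.020),(-np.pi/2,0,np.pi/2-.24))
E
```

```text
clock: 14.02
position: [0.4836, -0.3509, 0.0759]
tcp_rot: [-1.568, -0.002, 1.332]
ft_force: [0.5, 0.4, -0.0]
width: 1.0
t 14.07 at [ 0.484  -0.3513  0.0765] rot [-1.5694e+00 -1.4000e-03  1.3316e+00] w 1.002 F [ 0.   0.5 -0.2]
turn [-0.001  0.001  0.001] shift cm [-0.15  5.65 -0.02]
```

View pics/u1.png

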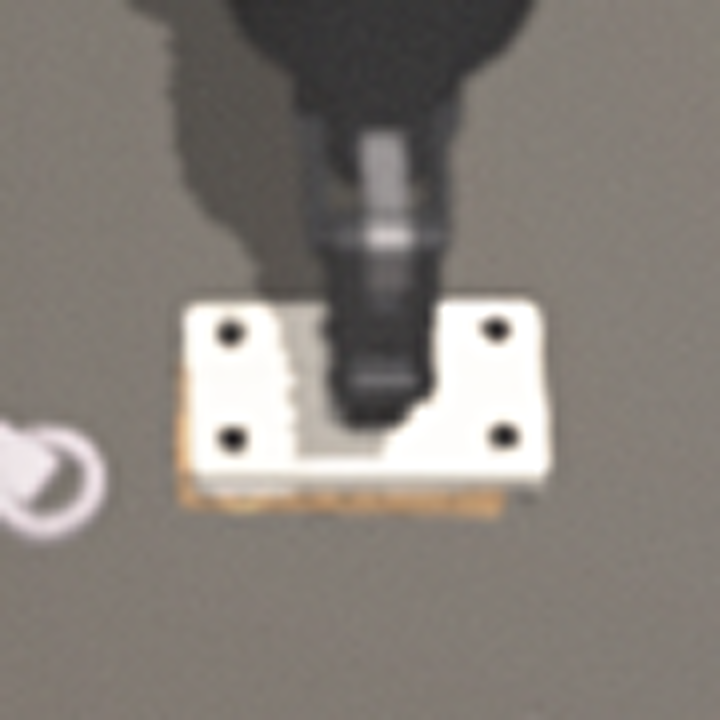

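```bash
python3 -m creep '[[[0,0,0,-0.1,3,0,0],[0,0,0,-0.1,4.7,0,0],[0,0,0,-0.1,5.6,0,0],[0,0,0,-0.1,5.6,0,0],[0,0,0,-0.1,5.6,0,0.3],[0,0,0,-0.1,5.6,0,0.3]]]'
```

```text
clock: 14.82
position: [0.4841, -0.3525, 0.0212]
tcp_rot: [-1.571, -0.001, 1.332]
ft_force: [0.5, 0.1, -0.7]
width: 0.699
```

```bash
python3 -m creep '[[[0,0,0,0,0.1,0,0.35],[0,0,0,0,0.1,0,0.6],[0,0,0,0,0.1,0,0.6],[0,0,0,0,0.1,0,0.6],[0,0,0,0,0.1,0,0.6],[0,0,0,0,0.1,0,0.6]]]' 60
python3 - <<'E'
from h import *
S=camera('side');crop(S,'u2',(354,375),45,8)
E
```

```text
clock: 15.58
position: [0.4845, -0.3528, 0.021]
tcp_rot: [-1.572, -0.001, 1.331]
ft_force: [-0.7, 0.6, 5.3]
width: 0.565
```

View pics/u2.png

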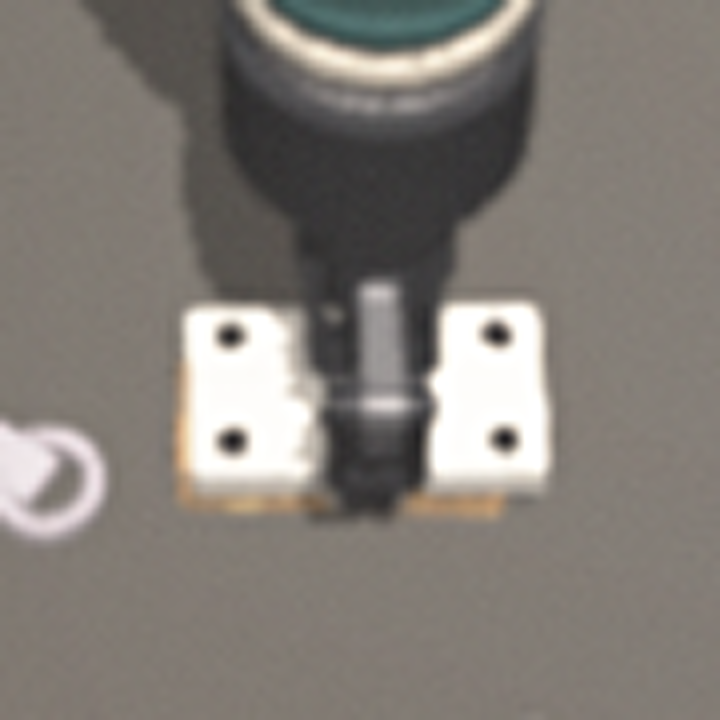

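```bash
python3 -m creep '[[[0,0,0,0,-1,0,0.6],[0,0,0,0,-3,0,0.6],[0,0,0,0,-6,0,0.6],[0,0,0,0,-9,0,0.6],[0,0,0,0,-11,0,0.6],[0,0,0,0,-11,0,0.6]]]'
python3 - <<'E'
from h import *
S=camera('side');crop(S,'u3',(350,340),60,6)
go((.482,-.0157,.13),(-np.pi/2,0,np.pi/2-.147))
E
```

```text
clock: 16.38
position: [0.4855, -0.3537, 0.1337]
tcp_rot: [-1.576, 0.001, 1.331]
ft_force: [1.2, -0.2, -1.4]
width: 0.563
t 16.43 at [ 0.4848 -0.353   0.1323] rot [-1.5736e+00 -2.0000e-04  1.3316e+00] w 0.563 F [ 0.1 -0.4 -1.8]
turn [ 0.003 -0.092  0.   ] shift cm [32.7   0.21  8.26]
```

View pics/u3.png

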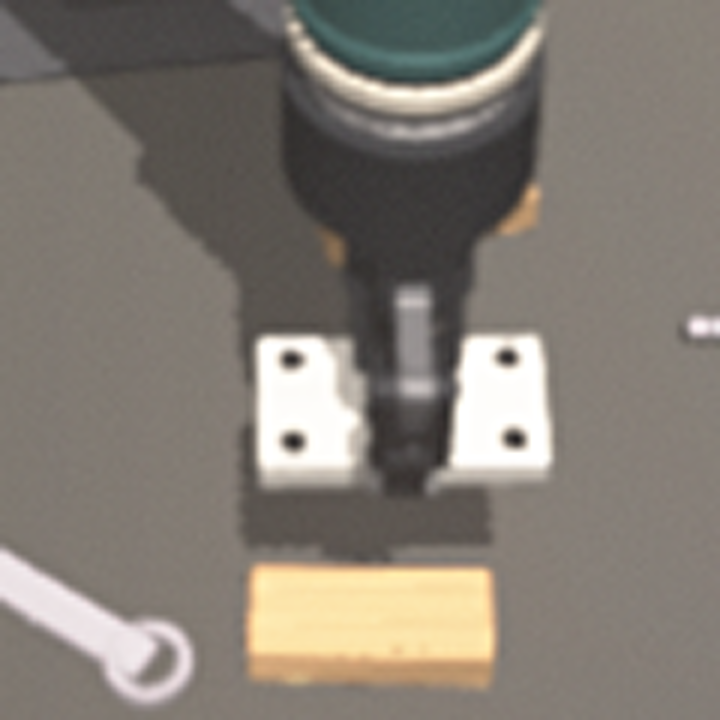

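```bash
python3 -m creep '[[[0,0,0,4,0,1,0.6],[0,-0.02,0,9,0,2.3,0.6],[0,-0.04,0,14,0,3.6,0.6],[0,-0.06,0,19,0,4.8,0.6],[0,-0.08,0,24,0,6,0.6],[0.003,-0.092,0,29,0,7.4,0.6],[0.003,-0.092,0,32,0,8.1,0.6],[0.003,-0.092,0,32.7,0,8.25,0.6],[0.003,-0.092,0,32.7,0,8.25,0.6],[0.003,-0.092,0,32.7,0,8.25,0.6]]]'
python3 - <<'E'
from h import *
S=camera('side');s=observe();z=s['position'][2]+.011
p=box((.482,-.0157),-.147,.092,.05,z);q=box((.482,-.0157),-.147,.11,.064,.047)
crop(S,'u4',(320,250),50,8,[p,q])
go((.482,-.0157,.058),(-np.pi/2,0,np.pi/2-.147))
E
```

```text
clock: 17.68
position: [0.4819, -0.0177, 0.132]
tcp_rot: [-1.571, 0.001, 1.421]
ft_force: [-0.2, -1.1, -1.1]
width: 0.564
t 17.73 at [ 0.482  -0.0177  0.1321] rot [-1.5706e+00  8.0000e-04  1.4205e+00] w 0.561 F [-0.2 -0.3 -1.7]
turn [-0.    -0.003 -0.001] shift cm [0.2  7.41 0.02]
```

View pics/u4.png

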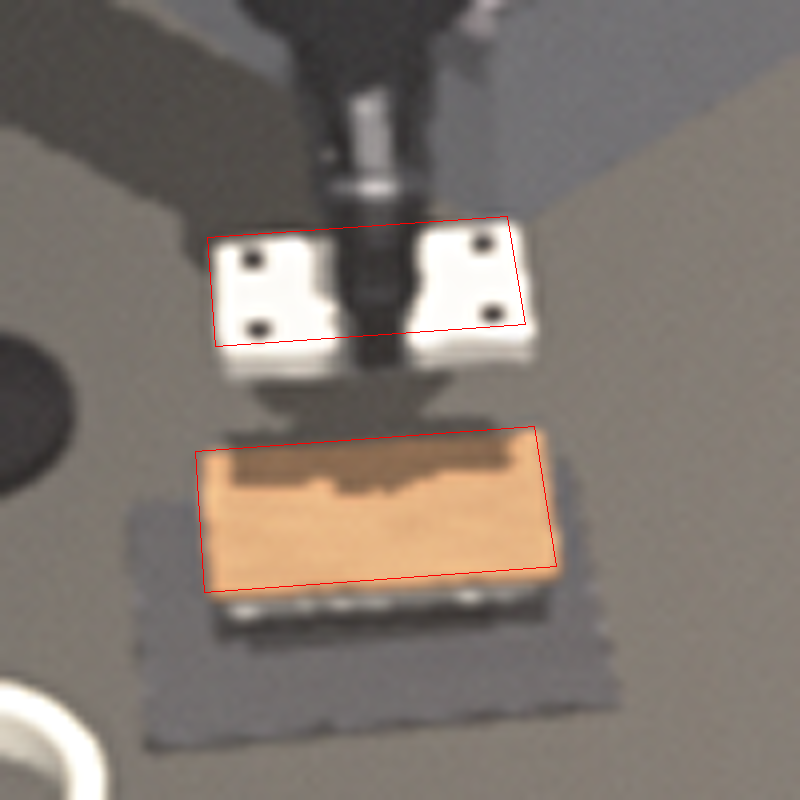

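```bash
python3 -m creep '[[[0,0,0,0.2,3,0,0.6],[0,0,0,0.2,5.5,0,0.6],[0,0,0,0.2,7,0,0.6],[0,0,0,0.2,7.7,0,0.6],[0,0,0,0.2,8,0,0.6],[0,0,0,0.2,8,0,0.6]]]'
python3 -m creep '[[[0,0,0,0,0.1,0,0.6],[0,0,0,0,0.2,0,0.6],[0,0,0,0,0.2,0,0.6]]]'
```

```text
clock: 18.48
position: [0.4826, -0.0158, 0.0524]
tcp_rot: [-1.571, 0.001, 1.42]
ft_force: [-0.2, 0.3, -0.9]
width: 0.562
clock: 18.85
position: [0.4827, -0.0157, 0.0505]
tcp_rot: [-1.572, 0.001, 1.421]
ft_force: [-0.1, -1.9, -2.1]
width: 0.562
```

```bash
python3 -m creep '[[[0,0,0,0,0.1,0,0.6],[0,0,0,0,0.2,0,0.6],[0,0,0,0,0.2,0,0.6]]]'
python3 -m creep '[[[0,0,0,0,0.1,0,0.6],[0,0,0,0,0.1,0,0.6]]]'
```

```text
clock: 19.23
position: [0.4826, -0.0157, 0.0484]
tcp_rot: [-1.571, 0.001, 1.421]
ft_force: [0.3, 0.5, -2.5]
width: 0.56
clock: 19.48
position: [0.4827, -0.0157, 0.048]
tcp_rot: [-1.572, 0.0, 1.42]
ft_force: [-0.5, -0.1, 5.7]
width: 0.56
```

```bash
python3 -m creep '[[[0,0,0,0,0,0,0.35],[0,0,0,0,0,0,0.2],[0,0,0,0,0,0,0],[0,0,0,0,0,0,0],[0,0,0,0,-1,0,0],[0,0,0,0,-4,0,0],[0,0,0,0,-9,0,0],[0,0,0,0,-14,0,0],[0,0,0,0,-14,0,0]]]'
python3 - <<'E'
from h import *
S=camera('side')
p=box((.482,-.0157),-.147,.092,.05,.059);q=box((.482,-.0157),-.147,.11,.064,.047)
crop(S,'u5',(320,258),40,10,[])
E
```

```text
clock: 20.6
position: [0.4852, -0.0158, 0.1921]
tcp_rot: [-1.58, -0.002, 1.42]
ft_force: [0.3, 0.4, -0.7]
width: 0.999
```

View pics/u5.png

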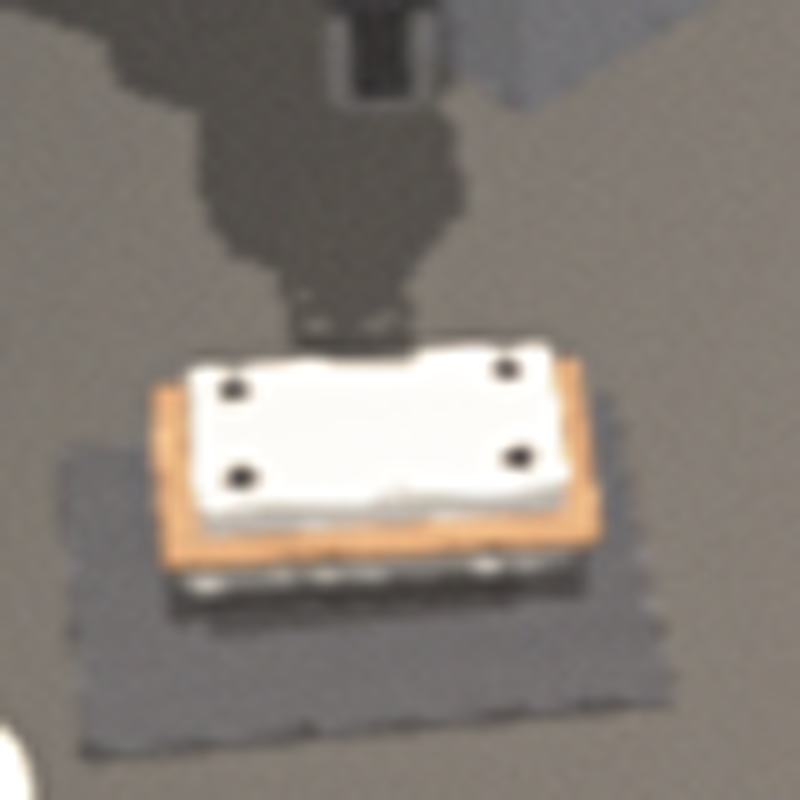

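```bash
python3 - <<'E'
from h import *
T=camera('top');S=camera('side')
crop(T,'lT',(200,205),42,14);crop(S,'lS',(315,175),42,14)
cv2.imwrite('pics/l.png',cv2.resize(np.hstack([cv2.imread('pics/lT.png'),cv2.imread('pics/lS.png')]),(800,400),interpolation=cv2.INTER_AREA))
for c in('top','side'):
    for l in('lid_bar','partsbox','pointer_tip'):
        print(c,l,[(np.round(r['xyz'],4),round(r['confidence'],2)) for r in tip_of(l,c)[:2]])
E
```

```text
top lid_bar [(array([0.5327, 0.2539, 0.143 ]), 0.66)]
top partsbox []
top pointer_tip [(array([0.6164, 0.1663, 0.2504]), 0.7)]
side lid_bar [(array([0.5293, 0.2489, 0.146 ]), 0.71)]
side partsbox [(array([0.606 , 0.2962, 0.0034]), 0.84)]
side pointer_tip [(array([0.6192, 0.1615, 0.2531]), 0.48)]
```

View pics/l.png

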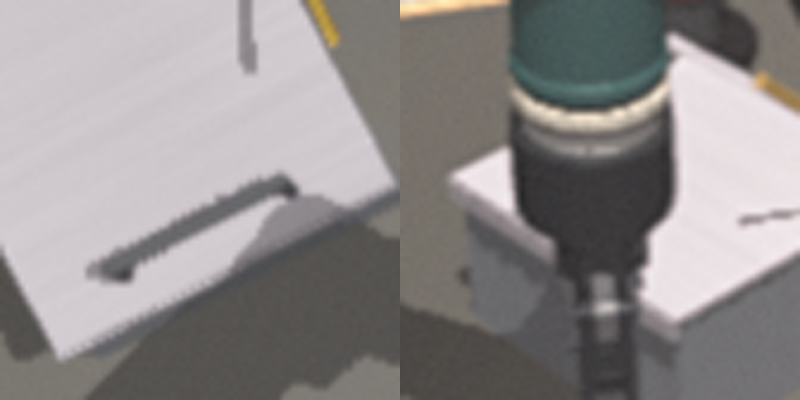

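```bash
python3 - <<'E'
from h import *
from scipy.optimize import least_squares
T=camera('top');S=camera('side')
L=[('T',[-.085,.055,.152],(176.8,218.8)),('T',[-.085,-.055,.152],(218.8,200.7)),('T',[-.107,.103,.114],(170.5,237.5)),('T',[-.107,-.103,.114],(240.5,201.8)),
('S',[-.107,.103,.114],(283,170.3)),('S',[-.107,-.103,.114],(329.5,200.3)),('S',[-.085,.055,.152],(299.0,162.3)),('S',[-.085,-.055,.152],(324.2,178.2)),
('T','tip',(227.5,170.8)),('S','tip',(348.3,149.4)),('T','piv',(206.5,126.0)),('S','piv',(384.6,172.6))]
def f(q,full=False):
    x,y,yaw,phi,tx,ty,sx,sy=q
    R=np.array([[np.cos(yaw),-np.sin(yaw),0],[np.sin(yaw),np.cos(yaw),0],[0,0,1]])
    r=[]
    for c,P,uv in L:
        if P=='tip':P=[.1-.21*np.cos(phi),-.117,.11+.21*np.sin(phi)]
        if P=='piv':P=[.1,-.117,.113]
        w=R@P+[x,y,0]
        r.append(proj(T if c=='T' else S,w)[0]-uv+(np.array([tx,ty]) if c=='T' else np.array([sx,sy])))
    r=np.array(r)
    return r if full else np.r_[r.ravel(),np.array([tx,ty,sx,sy])*1.5]
s=least_squares(f,[.605,.293,.46,.7,0,0,0,0],loss='soft_l1');print(np.round(s.x,4));print(np.round(f(s.x,True),1).tolist())
x,y,yaw=s.x[:3];b=np.array([x-.085*np.cos(yaw),y-.085*np.sin(yaw),.15]);print('bar',b)
go((b[0],b[1],.25),(-np.pi/2,0,yaw));print(observe()['joint_pos'])
E
```

```text
[ 0.6017  0.2904  0.5067  0.7559 -0.2654  0.3042  0.5588  0.594 ]
[[2.0, 1.0], [-1.1, -1.1], [-1.2, 0.1], [-0.2, -1.4], [-0.8, -0.8], [0.4, -0.4], [-1.3, -0.2], [-0.6, -0.3], [0.6, -1.3], [0.2, 0.7], [1.9, 2.9], [0.5, -0.0]]
bar [0.52737655 0.24917676 0.15      ]
t 21.15 at [ 0.4822 -0.0158  0.1874] rot [-1.5703e+00  7.0000e-04  1.4202e+00] w 0.998 F [ 0.1  0.3 -0.6]
turn [-0.     0.914 -0.001] shift cm [26.87 -6.28 -0.49]
[-0.28496372  0.36776991  0.28548134  2.19269004 -0.17847402  0.60282234
  1.55017402]
```

```bash
python3 - <<'E'
from h import *
from scipy.optimize import least_squares
T=camera('top');S=camera('side')
L=[('T',[-.085,.05,.152],(176.8,218.8)),('T',[-.085,-.05,.152],(218.8,200.7)),('T',[-.107,.103,.114],(170.5,237.5)),('T',[-.107,-.103,.114],(240.5,201.8)),
('S',[-.107,.103,.114],(283,170.3)),('S',[-.107,-.103,.114],(329.5,200.3)),('S',[-.085,.05,.152],(299.0,162.3)),('S',[-.085,-.05,.152],(324.2,178.2)),
('T','tip',(227.5,170.8)),('S','tip',(348.3,149.4)),('S','piv',(384.6,172.6))]
def f(q,full=False):
    x,y,yaw,phi,tx,ty,sx,sy=q
    R=np.array([[np.cos(yaw),-np.sin(yaw),0],[np.sin(yaw),np.cos(yaw),0],[0,0,1]])
    r=[]
    for c,P,uv in L:
        if P=='tip':P=[.1-.21*np.cos(phi),-.117,.11+.21*np.sin(phi)]
        if P=='piv':P=[.1,-.12,.11]
        w=R@P+[x,y,0]
        r.append(proj(T if c=='T' else S,w)[0]-uv+(np.array([tx,ty]) if c=='T' else np.array([sx,sy])))
    r=np.array(r)
    return r if full else np.r_[r.ravel(),np.array([tx,ty,sx,sy])*1.5]
s=least_squares(f,[.605,.293,.46,.7,0,0,0,0],loss='soft_l1');print(np.round(s.x,4));print(np.round(f(s.x,True),1).tolist())
J=s.jac;print('sd',np.sqrt(np.diag(np.linalg.inv(J.T@J)))[:4])
x,y,yaw=s.x[:3];b=np.array([x-.085*np.cos(yaw),y-.085*np.sin(yaw),.15]);print('bar',b)
go((b[0],b[1],.25),(-np.pi/2,0,yaw))
E
```

```text
[ 0.6012  0.2895  0.5048  0.7585 -0.1504  0.3641  0.5204  0.2514]
[[4.2, 0.4], [-2.4, 0.1], [-0.9, 0.3], [0.2, -1.0], [-0.9, -1.0], [0.1, -0.5], [-0.3, 0.3], [-2.0, -1.2], [1.0, -1.1], [0.1, 0.4], [1.1, 1.2]]
sd [0.00207176 0.00246481 0.01435979 0.01411385]
bar [0.52680651 0.24834988 0.15      ]
t 21.25 at [ 0.4824 -0.0158  0.1877] rot [-1.5710e+00  5.0000e-04  1.4202e+00] w 1.0 F [-0.9 -0.8 -0. ]
turn [ 0.     0.915 -0.   ] shift cm [26.78 -6.24 -0.43]
```

```bash
python3 -m creep '[[[0,0,0,0,-4,0,0],[0,0.1,0,2,-7.5,0,0],[0,0.25,0,6,-7.5,0,0],[0,0.4,0,10,-7.5,0,0],[0,0.55,0,14,-7.5,-0.2,0],[0,0.7,0,18,-7.5,-0.3,0],[0,0.85,0,22,-7.5,-0.4,0],[0,0.915,0,25.5,-7.5,-0.4,0],[0,0.915,0,26.8,-7.5,-0.4,0],[0,0.915,0,26.8,-7.5,-0.4,0],[0,0.915,0,26.8,-7.5,-0.4,0]]]'
python3 - <<'E'
from h import *
T=camera('top');S=camera('side');crop(S,'k1',(320,165),60,6)
go((.528,.249,.133),(-np.pi/2,0,.5));print(observe()['joint_pos'])
E
```

```text
clock: 22.62
position: [0.5265, 0.2463, 0.2625]
tcp_rot: [-1.572, 0.001, 0.503]
ft_force: [0.0, -0.0, -0.5]
width: 0.999
t 22.73 at [0.5266 0.2465 0.2627] rot [-1.5717e+00  6.0000e-04  5.0250e-01] w 1.002 F [ 0.4  0.6 -0. ]
turn [ 0.001  0.003 -0.001] shift cm [ 0.25 12.97  0.17]
[-0.85946891  0.40432991  0.46413302  1.92292844 -0.23187897  0.86714554
  0.22608254]
```

View pics/k1.png

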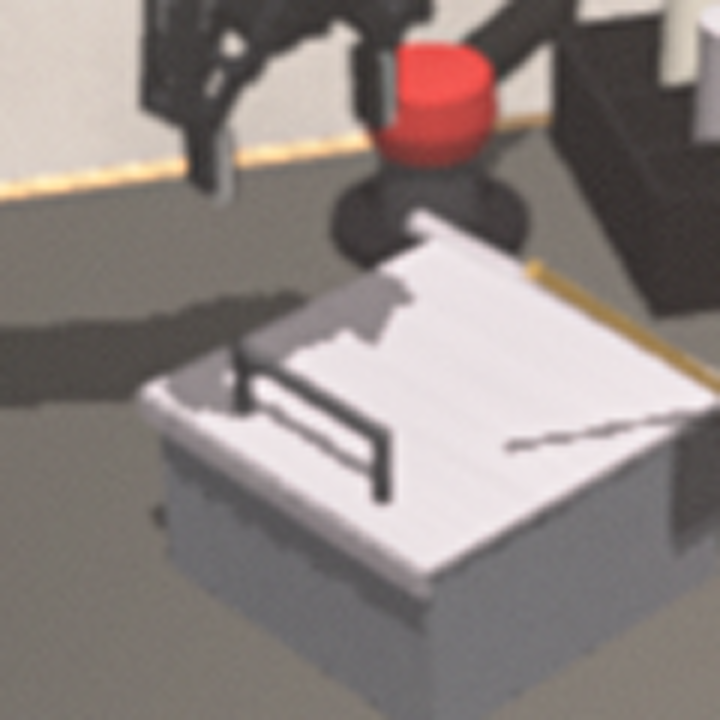

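```bash
python3 -m creep '[[[0,0,0,0.2,5,0.2,0],[0,0,0,0.2,9,0.2,0],[0,0,0,0.2,11.5,0.2,0],[0,0,0,0.2,12.7,0.2,0],[0,0,0,0.2,12.9,0.2,0],[0,0,0,0.2,12.9,0.2,0]]]'
python3 - <<'E'
from h import *
S=camera('side');crop(S,'k2',(320,165),60,6)
print(unproj(S,[(312.1,171)],.153))
go((.528,.249,.133),(-np.pi/2,0,.5))
E
```

```text
clock: 23.48
position: [0.5282, 0.249, 0.1346]
tcp_rot: [-1.572, -0.001, 0.502]
ft_force: [-0.9, -0.6, -0.3]
width: 1.003
[[0.53127474 0.23727627 0.153     ]]
t 23.52 at [0.5282 0.2492 0.1348] rot [-1.5716e+00 -1.5000e-03  5.0240e-01] w 1.002 F [-1.  -0.7  0.6]
turn [0.001 0.002 0.002] shift cm [-0.03  0.18 -0.01]
```

View pics/k2.png

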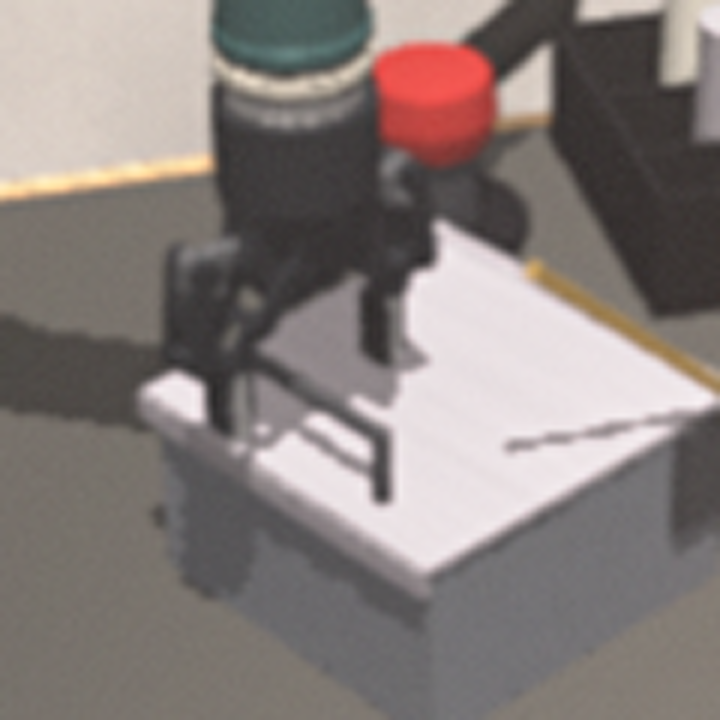

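```bash
python3 -m creep '[[[0,0,0,0,0.2,-0.6,0],[0,0,0,0,0.2,-0.6,0.5],[0,0,0,0,0.2,-0.6,1],[0,0,0,0,0.2,-0.6,1],[0,0,0,0,0.2,-0.6,1],[0,0,0,0,0.2,-0.6,1],[0,0,0,0,0.2,-0.6,1],[0,0,0,0,0.2,-0.6,1],[0,0,0,0,0.2,-0.6,1]]]' 60
python3 - <<'E'
from h import *
S=camera('side');crop(S,'k3',(320,165),60,6)
s=observe();print(s['width'],s['position'],s['tcp_rot'],s['ft_force'])
E
```

```text
clock: 24.65
position: [0.533, 0.2451, 0.1332]
tcp_rot: [-1.572, -0.006, 0.503]
ft_force: [4.7, 2.3, -2.7]
width: 0.091
0.08994258425186928 [0.53299994 0.24511968 0.13318708] [-1.5721518  -0.00573218  0.50278655] [ 4.54576892  2.73491685 -3.35044975]
```

View pics/k3.png

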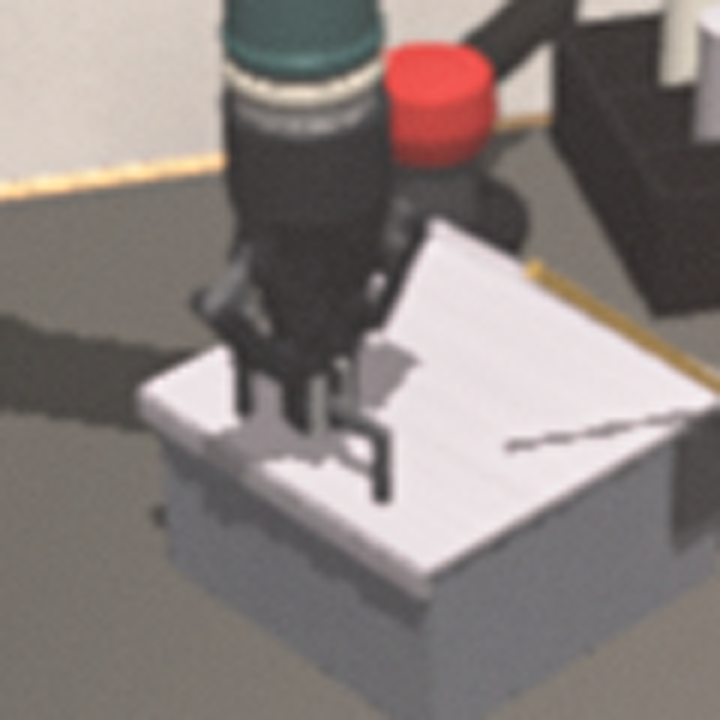

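```bash
python3 -m creep '[[[0,0,0,0.3,-1.3,0,1],[0,0,0,0.8,-2.7,0,1],[0,0,0,1.3,-4,0,1],[0,0,0,2,-5.3,0,1],[0,0,0,2.8,-6.5,0,1],[0,0,0,3.6,-7.65,0,1],[0,0,0,4.5,-8.75,0,1],[0,0,0,5.5,-9.75,0,1],[0,0,0,5.5,-9.75,0,1]]]' 60
python3 - <<'E'
from h import *
S=camera('side');crop(S,'k4',(330,155),60,6)
s=observe();print(s['width'],s['position'],s['tcp_rot'],s['ft_force'],s['joint_pos'])
E
```

```text
clock: 25.82
position: [0.5793, 0.2707, 0.2316]
tcp_rot: [-1.571, -0.001, 0.503]
ft_force: [-3.8, -2.3, -5.5]
width: 0.086
0.0915593616160387 [0.57884898 0.27049246 0.23109685] [-1.57123863e+00 -9.41057564e-04  5.02522201e-01] [-4.32136475 -2.1288903  -5.06694158] [-0.81170829  0.51458258  0.43803499  1.82655218 -0.27850313  0.86031537
  0.26212327]
```

View pics/k4.png

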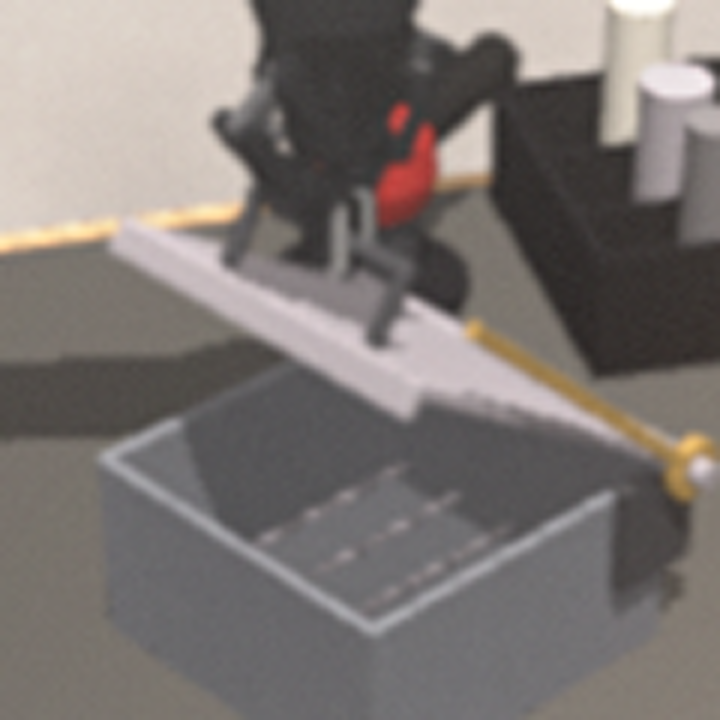

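```bash
python3 -m creep '[[[0,0,0,0.7,-0.65,0,1],[0,0,0,1.4,-1.25,0,1],[0,0,0,2.1,-1.75,0,1],[0,0,0,2.1,-1.75,0,1],[0,0,0,2.1,-1.75,0,1]]]' 60
python3 - <<'E'
from h import *
S=camera('side');T=camera('top');crop(S,'k5',(330,155),60,6);crop(T,'k5t',(205,165),60,6)
cv2.imwrite('pics/k5c.png',cv2.resize(np.hstack([cv2.imread('pics/k5t.png'),cv2.imread('pics/k5.png')]),(800,400)))
s=observe();print(s['width'],s['position'],s['tcp_rot'],s['ft_force'])
zb=s['position'][2]+.0168;print('theta',np.arcsin((zb-.11)/.1893)-.213)
for c in('top','side'):
    for l in('lid_bar','pointer_tip'):
        print(c,l,[(np.round(r['xyz'],4),round(r['confidence'],2)) for r in tip_of(l,c)[:2]])
E
```

```text
clock: 26.5
position: [0.5965, 0.2802, 0.2488]
tcp_rot: [-1.571, 0.002, 0.502]
ft_force: [-4.5, -2.3, -5.8]
width: 0.093
0.08773209268046091 [0.59642821 0.28015581 0.24874351] [-1.57084672  0.00185256  0.50253195] [-5.1104753  -2.95449453 -6.49007588]
theta 0.7513476697492302
top lid_bar [(array([0.5965, 0.2867, 0.2611]), 0.94)]
top pointer_tip [(array([0.6153, 0.1671, 0.2494]), 0.45)]
side lid_bar [(array([0.5927, 0.2838, 0.2619]), 0.81), (array([ 0.4835, -0.0157,  0.0453]), 0.28)]
side pointer_tip [(array([0.6169, 0.1637, 0.2523]), 0.7)]
```

View pics/k5c.png

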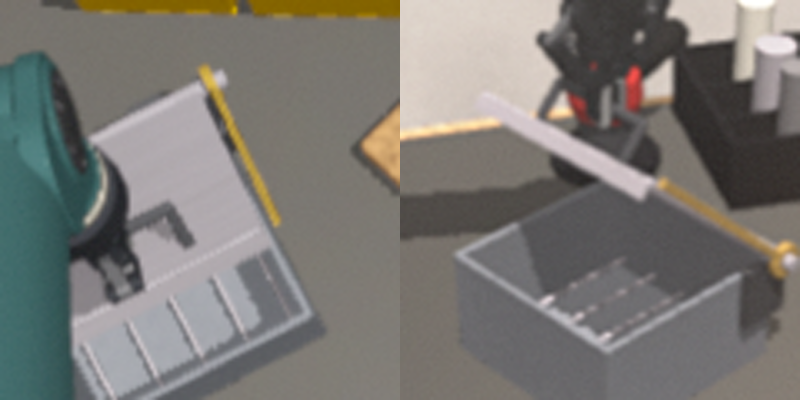

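View pics/k5.png

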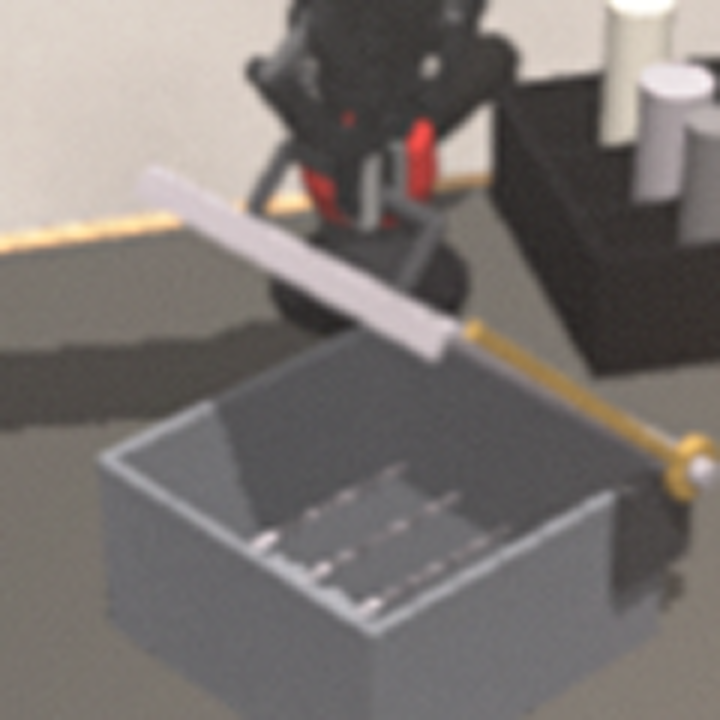

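```bash
python3 - <<'E'
from h import *
S=camera('side')
yaw=.5;R=np.array([[np.cos(yaw),-np.sin(yaw),0],[np.sin(yaw),np.cos(yaw),0],[0,0,1]])
def pt(r,y,h,th): return R@np.array([.1-r*np.cos(th)+h*np.sin(th),y,.11+r*np.sin(th)+h*np.cos(th)])+[.603,.29,0]
def px(P):return (proj(S,P)[0]-[270,95]+.5)*6
for ph in(.7,.75,.8):
    print('ptr tip',ph,px(pt(.21,-.117,.004,ph)),px(pt(.21,-.117,-.004,ph)),'piv',px(pt(0,-.117,0,ph)))
for th in(.65,.7,.75,.8,.85):
    print('lid corner top',th,px(pt(.207,-.103,.004,th)),'bot',px(pt(.207,-.103,-.004,th)),'L top',px(pt(.207,.103,.004,th)))
E
```

```text
ptr tip 0.7 [462.93805933 346.14187583] [454.13448183 362.77555133] piv [692.35379955 471.27476748]
ptr tip 0.75 [475.08713809 324.58428059] [465.77194309 340.97627618] piv [692.35379955 471.27476748]
ptr tip 0.8 [487.87153493 303.41190252] [478.07617761 319.50347216] piv [692.35379955 471.27476748]
lid corner top 0.65 [432.89267313 356.92536241] bot [424.71944721 373.61989194] L top [131.32245396 188.683241  ]
lid corner top 0.7 [444.08912087 335.5330203 ] bot [435.37547168 352.0431905 ] L top [141.2004452  168.90474499]
lid corner top 0.75 [455.95230679 314.44652096] bot [446.7266862  330.71367816] L top [151.77759921 149.45660093]
lid corner top 0.8 [468.44255671 293.74089063] bot [458.73590377 309.70715115] L top [163.01978555 130.40600673]
lid corner top 0.85 [481.5171846  273.48971952] bot [471.36274469 289.09835283] L top [174.88984553 111.81867522]
```

```bash
python3 - <<'E'
from h import *
S=camera('side');crop(S,'k6',(352,152),26,14)
T=camera('top');crop(T,'k6t',(215,148),30,13)
g=cv2.imread('pics/k6.png');cv2.imwrite('pics/k6.png',g)
E
```

```text
(no output)
```

View pics/k6.png

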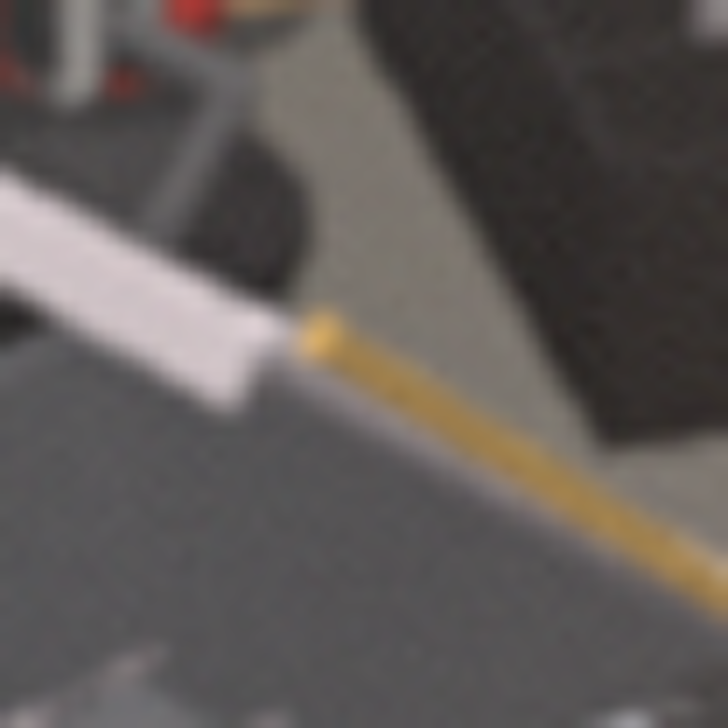

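View pics/k6t.png

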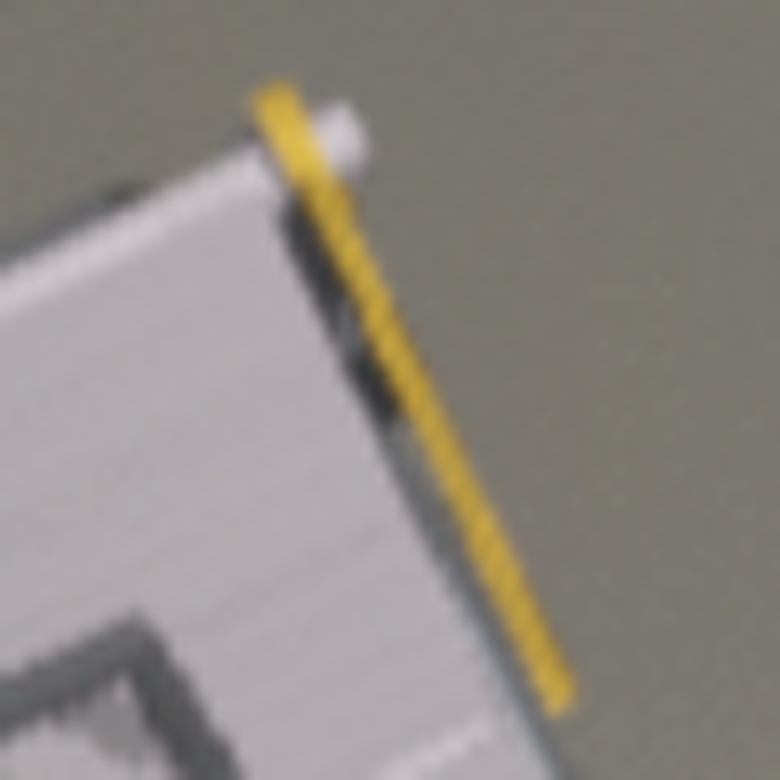

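```bash
python3 - <<'E'
from h import *
S=camera('side');T=camera('top')
yaw=.5;R=np.array([[np.cos(yaw),-np.sin(yaw),0],[np.sin(yaw),np.cos(yaw),0],[0,0,1]])
def pt(r,y,h,th): return R@np.array([.1-r*np.cos(th)+h*np.sin(th),y,.11+r*np.sin(th)+h*np.cos(th)])+[.603,.29,0]
px=lambda P,d=S,o=(326,126):(proj(d,P)[0]-o+.5)*14
def line(h,y,th,rs): return np.array([px(pt(r,y,h,th)) for r in rs])
rs=np.linspace(.02,.21,40)
for ph in(.72,.75):
  P=line(-.004,-.117,ph,rs)[::-1];Pt=line(.004,-.12,ph,rs)[::-1]
  print('ph',ph,'tip',P[0],Pt[0],'slope',np.polyfit(P[:,0],P[:,1],1)[0])
  for th in ph+np.array([-.08,-.05,-.02,0,.03,.06]):
    L=line(-.004,-.103,th,rs)[::-1];x0=P[0,0]
    gap=[np.interp(x,L[:,0],L[:,1])-np.interp(x,P[:,0],P[:,1]) for x in(x0+10,x0+200,x0+380)]
    c=px(pt(.207,-.103,.004,th))-px(pt(.21,-.117,.004,ph))
    print('d',round(th-ph,3),'gap',np.round(gap,1),'corner diff',np.round(c,1))
E
```

```text
ph 0.72 tip [286.31614826 392.05049309] [318.76870121 359.73117319] slope 0.5421657751847301
d -0.08 gap [84.5 50.6 18.4] corner diff [-86.3  55.4]
d -0.05 gap [54.  32.2 11.5] corner diff [-71.   25.3]
d -0.02 gap [21.8 12.8  4.3] corner diff [-55.1  -4.5]
d 0.0 gap [-0.8 -0.8 -0.7] corner diff [-44.2 -24.3]
d 0.03 gap [-36.4 -22.2  -8.7] corner diff [-27.5 -53.7]
d 0.06 gap [-74.5 -45.1 -17.2] corner diff [-10.1 -82.8]
ph 0.75 tip [302.80120054 361.61131108] [335.99122634 329.61024014] slope 0.6180190166734363
d -0.08 gap [90.7 54.5 20.2] corner diff [-88.2  55.4]
d -0.05 gap [59.6 36.2 14.1] corner diff [-72.3  25.5]
d -0.02 gap [26.6 16.9  7.6] corner diff [-55.9  -4.1]
d 0.0 gap [3.4 3.2 3.1] corner diff [-44.6 -23.7]
d 0.03 gap [-33.3 -18.3  -4.1] corner diff [-27.3 -52.8]
d 0.06 gap [-72.7 -41.4 -11.7] corner diff [ -9.5 -81.5]
```

```bash
python3 -m creep '[[[0,0,0,0.2,-0.13,0,1],[0,0,0,0.38,-0.26,0,1],[0,0,0,0.38,-0.26,0,1],[0,0,0,0.38,-0.26,0,1],[0,0,0,0.38,-0.26,0,1]]]' 60
python3 - <<'E'
from h import *
S=camera('side');crop(S,'k7',(352,152),26,14);cv2.imwrite('pics/k7f.png',S['image'][...,::-1])
s=observe();print(s['width'],s['position'],s['ft_force'])
E
```

```text
clock: 27.68
position: [0.5994, 0.2818, 0.2512]
tcp_rot: [-1.571, 0.003, 0.503]
ft_force: [-4.8, -2.2, -8.3]
width: 0.088
0.09069790512443844 [0.5993602  0.28178335 0.25123333] [-4.09049077 -3.37557739 -8.23508581]
```

View pics/k7.png

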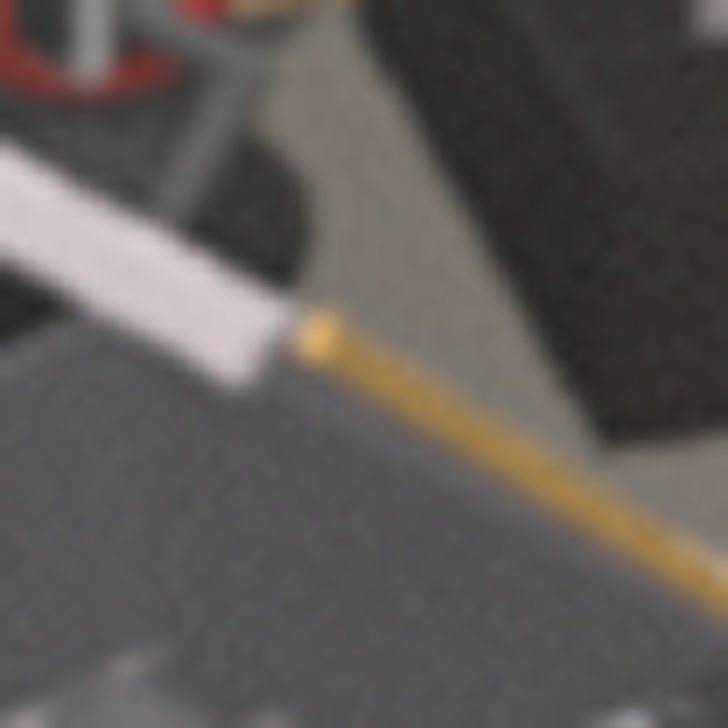

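View pics/k7f.png

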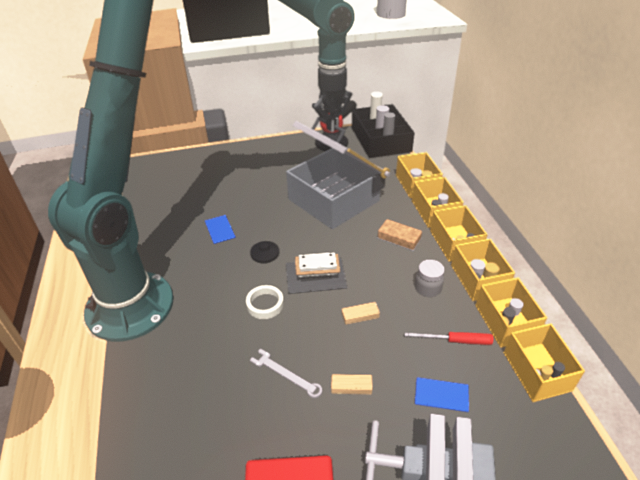

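```bash
python3 -m creep '[[[0,0,0,0,0,0,1],[0,0,0,0,0,0,1],[0,0,0,0,0,0,1],[0,0,0,0,0,0,1]]]' 60
python3 - <<'E'
from h import *
s=observe();print(s['clock'],s['width'],s['position'],s['ft_force'],np.abs(s['qvel']).max())
for c in('top','side'):
    d=camera(c)
    for l in('lid_bar','pointer_tip','separator_centre','upper_plate_centre'):
        print(c,l,[(np.round(r['xyz'],4),round(r['confidence'],2)) for r in tip_of(l,c)[:2]])
E
```

```text
clock: 28.22
position: [0.5993, 0.2818, 0.2512]
tcp_rot: [-1.571, 0.003, 0.503]
ft_force: [-3.2, -2.8, -9.0]
width: 0.085
28.225 0.08525879895874437 [0.59932527 0.28180207 0.25122687] [-3.15972037 -2.83435719 -8.99072445] 0.0010218938557284669
top lid_bar []
top pointer_tip [(array([0.6141, 0.1669, 0.2528]), 0.6)]
top separator_centre [(array([ 0.6547, -0.4193,  0.0016]), 0.96), (array([ 0.4783, -0.0152,  0.044 ]), 0.59)]
top upper_plate_centre [(array([ 0.4835, -0.0171,  0.0516]), 0.74)]
side lid_bar [(array([0.5973, 0.2871, 0.2663]), 0.61)]
side pointer_tip [(array([0.6167, 0.1639, 0.2532]), 0.43)]
side separator_centre [(array([0.2511, 0.24  , 0.0006]), 0.91), (array([ 0.4809, -0.0133,  0.043 ]), 0.64)]
side upper_plate_centre [(array([ 0.4862, -0.0177,  0.0542]), 0.84)]
```

Still, holding with about 10 N, pointer unmoved and the pack in place, so I am handing the job in.

```bash
python3 -c "
from plant import *
print(job_done())"
```

```text
the job is handed in; nothing more can be done
None
```

I handed the job in at 28 s with the pack made up and the gripper holding the lid level with the pointer. The system gave no verdict.

**Pack:** I used the brown fibreboard sheet (the two blue ones were look-alikes) and set it on the lower plate, then set the sanded plate on top. Both were lowered until light contact before I let go. The last network readings put the sheet and top plate within about 6 mm of each other and at the right heights. The side picture shows them square and flat.

**Lid:** The gripper pulls with about 10 N and the arm is at rest. The pointer stands at about 0.75 rad and looks unmoved, within the networks' few millimetres of error.

**Disagreement:** The two measures of the lid angle differ slightly. The arm's own position gives about 0.775 rad, while comparing lid and pointer edges in the picture gives about 0.74 rad. Both are within the 0.08 rad allowed. In the last top picture the network no longer found the handle bar, which the arm was probably hiding. The side view still found it where expected.

The last full side picture shows nothing else on the bench moved.

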